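# Mount the phone carrier on the camera rail

### The job

Set up the phone for filming: slide the grey phone carrier onto the camera rail from its open, tapered end, with the red knob on the side of the rail that has the white scale marks, until it is fully home against the end stop, then turn the knob clockwise until the clamp is tight. Only then take the phone out of its white dock and stand it gently in the carrier's slanting slot on its long edge, about centred and with the screen towards the knob side. Leave the clip-top jar, the two sprinkle tubs and the timer where they are.

Things in the scene. Friction and masses are not known exactly. Their poses are not given: they have to be found in the camera images.
- rail_home (a point): On the middle line of the top face (40 mm above the table) of the fixed aluminium camera rail, where the middle of a carrier stands when it is home against the end stop. x across the rail (white scale marks on the base at -x), y along it towards the stop, z up. The stop is a dark block across the base, its face 28 mm further along +y, its top 4 mm below the rail's top.
- rail_mouth (a point): Middle of the rail's top line at its open end, 156 mm from rail_home along -y, axes as rail_home. The last 14 mm taper as a lead-in: at the very end 3.5 mm less above and below and 4 mm less at each side.
- camera_rail: The rail with its dark base plate (92 x 236 mm, 13 mm high) and stop, one fixed body; origin on the table under its middle, axes as rail_home. Rail 200 mm long on a 20 mm neck; its head is a double-bevelled dovetail: 24 mm wide on top, 44 mm wide 8.4 mm lower, 24 mm wide 16.8 mm lower.
- carrier_middle (a point): Middle of the loose grey phone carrier (63 mm in x, 56 mm in y, 0.38 kg), 40 mm above its jaw bottoms, on which it stands. The red knob sticks out at -x; y along its dovetail; z up. Grip it by its flat end faces, y = -28 and +28 mm, free from 19 mm below this point (lower down the rail passes) to 11 mm above; the slot's back plate rises 42 mm above it.
- carrier_roof (a point): Underside of the carrier's block, on its middle line, the face that rests on the rail's top: 21 mm above the jaw bottoms, 19 mm below carrier_middle, same axes. On the rail the dovetail channel has 1.9 mm of play to each side and 2.2 mm upwards while the clamp is loose.
- carrier: The same carrier; origin at the middle between its jaw bottoms, axes as carrier_middle.
- knob_grip (a point): Middle of the red wing knob's grip, on its turning axis: 56 mm to the carrier's -x side, 63 mm above its jaw bottoms. z outwards along the axis, which leans 40 degrees from vertical to the -x side. The wing is a flat bar 40 mm long (x), 12 mm thick (y), reaching 15 mm below and 11 mm above this point; a 20 mm thick boss begins 22 mm below it. Frame turns with the knob.
- clamp_knob (a joint): Turn of the knob in rad, 0 (loose) to 1.6 (end of travel), growing clockwise seen from its outer end; starts at 0 to 0.3. Stiff (0.12 N m), stays where it is left. On the rail the clamp touches at about 0.4, lifts the carrier by 2 mm, bites from 1.0 to 1.2 on and springs back up to 0.4 when let go (the clamp then stays tight); turn it to 1.5.
- clamp_plate: Brass pressure plate in the carrier's roof, 22 x 44 x 5 mm, pushed down 3 mm per rad by the knob's cam onto the rail's top; it presses on the rail when the clamp is tight. Not to be handled. Origin in its middle at roof height, axes as carrier_middle.
- cradle_seat (a point): Middle of the floor of the carrier's phone slot: 4 mm to its -x side, 53 mm above its jaw bottoms; moves with it. z up the slope of the slot, which leans 25 degrees from vertical away from the knob; y along the carrier; x across the slot to its back. The slot is 11 mm wide, 56 mm long, open at both ends; front lip 12 mm and back plate 34 mm high along the slope.
- phone_centre (a point): Middle of the loose black phone, 148 x 68 x 8 mm, 0.19 kg: x along its length, y across, z out of the screen. It starts on its long edge in the dock, y up the slope, leaning back 25 degrees from vertical; the dock's back plate covers the lower 36 mm of its back, a lip the lower 9 mm of its screen.
- phone: The same phone; origin at the middle of its back face, 4 mm behind phone_centre, same axes.
- phone_dock: Fixed white charging stand, base 90 x 104 mm; slot floor 24 mm above the table, top of the back plate 52 mm. Origin on the table in its middle; x to its back (the phone leans that way), y along the slot.
- clip_jar: Glass clip-top jar, 78 x 69 mm, 103 mm high; origin under its middle. To be left alone.
- timer: Red and white kitchen timer, 62 mm wide, 58 mm high; origin under its middle. To be left alone.
- sprinkle_red: Red sprinkle tub, 44 mm wide, 70 mm high; origin under its middle. To be left alone.
- sprinkle_yellow: Yellow sprinkle tub, 44 mm wide, 70 mm high; origin under its middle. To be left alone.

How it is judged:
By the outcome, as a careful person would: the job done as asked, in the order asked, and still so for the second after the job is handed in, with the robot touching nothing.
It also fails if it takes over 70 s, if anything falls off the work surface, if the arm or the gripper's body presses on something with over 40 N, if the wrist force passes 120 N, or if a joint passes its speed limit or range.

### The arm

A 6-joint arm with a two-finger parallel gripper is mounted at the origin on a cart in front of the work surface, level with it; the furniture and walls round the work are solid. World frame = base frame: x ahead of the robot, y to its left, z up, the work surface at z = 0. Lengths are in m, angles in degrees, forces in N, time in s.
With the tool pointing down it reaches from about 0.4 to 0.825 m from the base axis. Payload 7 kg.
Tool frame: the origin (TCP) lies on the centre line of the jaws, within the pads' length; the fingertips stand 22 mm ahead of it and the grasp point (between the pads) lies 3 mm ahead of it; z points along the fingers, y is the line along which they close (so a half turn about z gives the same grasp; the last joint's range is limited). The gripper opens to 88 mm and grips with 3 to 60 N. Pads are 19 mm wide; open, the fingers measure 130 mm over their backs; the gripper's body (78 mm by 193 mm) begins 47 mm behind the grasp point.
Start: joints at [79.647, 20.546, 0.682, 0, -70.136, -16.507], TCP at [0.305, 0.602, 0.249] pointing down, gripper open.
Joint ranges: [-176.03, 176.03], [-82.01, 121.73], [-58.28, 71.71], [-173.87, 95.51], [-174.79, -0.11], [-173.66, 173.66]. Speed limits (degrees/s): [136.94, 136.94, 172.46, 180, 180, 180].

### API

Orientations are given as [roll, pitch, yaw] about the fixed x, y, z axes, in that order (R = Rz(yaw) Ry(pitch) Rx(roll)).
In Python, from plant import get_state, cams, r gives the robot as it stands.
- The arm moves only by the tool apply_moves, never from a script. Its argument "targets" is a list of rows, each an object with "dp": the shift along the world's x, y, z in m, a list of three; "yaw": the turn about the world's z in degrees. In form: [{"dp": [x, y, z], "yaw": yaw}, ...]. A call has 1 to 20 rows; each row is the pose to reach, as a shift and turn from the pose commanded when the call began; what a row does not reach only later rows make up. A row lasts 1/12 s, in which the tool goes at most 41.7 mm and 7.16 degrees, less where a joint would pass 70% of its speed; a pose out of reach is approached as far as the arm can. A call with a gripper value outside its range is refused whole. "grip" is the gripper command: -1 is fully open, 1 is shut, values between are in proportion, set as the call begins (left out, the last holds). The fingers move at their own pace and stop on an object; "squeeze" is the grip in N (left out, the last holds). Time passes only in rows, so rows that repeat a pose let the fingers close. It gives the time, the measured TCP pose, the force, the opening and the grip force at its end, in the units of the state.
- get_state(): the state, without advancing time (a new reading comes with each control period).
- cams.capture(name): name is "scene" or "side" or "wrist"; returns a dict with "image" (384x512x3 uint8, red, green, blue), "range_z" (384x512 float32, m along the optical axis (not along the pixel's ray), 0 where there is no reading), "fx", "fy", "cx", "cy" (pixels), "R" (3x3) and "t" (3): a world point X has camera coordinates R X + t; the wrist camera has in their place "T_tool_cam" (4x4, takes a point from camera to tool coordinates, whose origin is the TCP and whose axes are the flange's). Camera axes: x right, y down, z forward; pixel columns grow to the right and rows downward; lengths in m; the calibration is good to about 2 mm. A picture is of the moment at which its call begins: read the wrist's pose just before it.
- r.close_job(): hands the job in; it is judged then, once.
The state is a dict: "time_s": time; "joints": joint angles; "qd": joint speeds; "joint_torque": joint torques, N m; "tcp_pos": TCP position; "eef_rot": TCP orientation; "contact_force": force on the tool from outside, world axes, zero at the start; "moment": the same for the moment, N m; "gripper_width": finger opening in m; "gripper_force": force on a finger pad.
Only numpy, scipy, OpenCV 4.12 (cv2) and the standard library are available. Lean on these libraries where they do the work, as an engineer would, in place of code of your own. Each camera call takes 0.05 s, during which the arm holds its last target. There are 200 camera calls.

## Working session

There is one attempt and no reset: what is moved stays moved. The work goes in short steps, Python scripts to look and compute and a tool call to move; the robot and the scene stay as the last step left them, time stands still between calls to the robot, and variables do not carry over. Pictures are saved under pics/ and viewed, at most 10 in all, crops included, and the job is handed in when it is done.

Besides the shell and the picture viewer there is one more tool, called after "Emit:" as name(argument=value, ...) on one line, values as JSON. apply_moves: Moves the arm, as the interface text tells. Its arguments: {"type":"object","properties":{"targets":{"type":"array","items":{"type":"object","properties":{"dp":{"type":"array","items":{"type":"number"}},"yaw":{"type":"number"}}}},"grip":{"type":"number"},"squeeze":{"type":"number"}},"required":["targets"]}

```bash
ls; mkdir -p pics; python3 - <<'E'
from plant import get_state,cams,r
import cv2,numpy as np
s=get_state();print({k:np.round(v,3).tolist() for k,v in s.items()})
for n in("scene","side"):
    c=cams.capture(n);np.savez(n+"0.npz",**c)
    cv2.imwrite(f"pics/{n}0.png",cv2.resize(c["image"][:,:,::-1],(800,600)))
    print(n,c["fx"],c["cx"],c["cy"],np.round(c["R"],3).tolist(),np.round(-c["R"].T@c["t"],3))
E
```

```text
pics
{'time_s': 0.0, 'joints': [79.646, 20.589, 0.635, -0.021, -70.137, -16.507], 'qd': [-0.008, 0.068, -0.005, -0.009, -0.062, 0.073], 'joint_torque': [0.001, -58.271, 29.304, 6.997, 0.007, -0.0], 'tcp_pos': [0.305, 0.602, 0.248], 'eef_rot': [179.907, -0.007, -26.868], 'contact_force': [-0.042, -0.423, -0.145], 'moment': [0.016, 0.031, 0.027], 'gripper_force': 0.0, 'gripper_width': 0.088}
scene 462.94879737357843 251.75623325774555 181.26614477404055 [[0.509, -0.86, 0.015], [-0.341, -0.218, -0.915], [0.79, 0.461, -0.404]] [-0.458 -0.576  0.568]
side 355.6596416684616 252.63101941454866 189.15367335492303 [[0.994, -0.107, -0.004], [-0.041, -0.351, -0.935], [0.098, 0.93, -0.353]] [ 0.405 -1.088  0.483]
```

View pics/scene0.png

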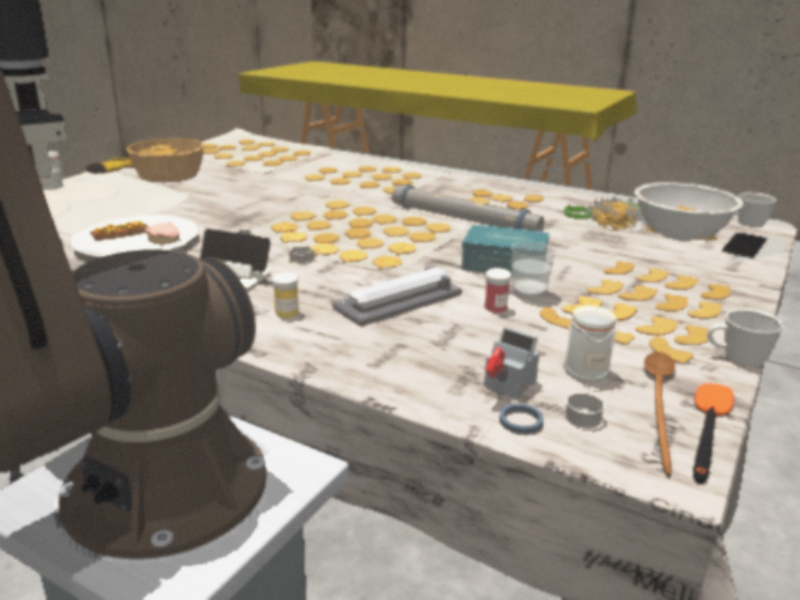

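View pics/side0.png

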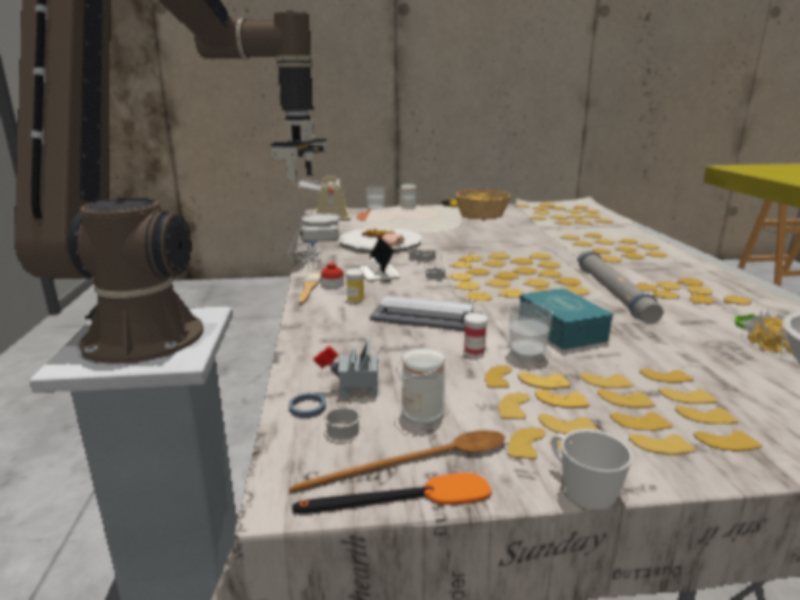

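The scene view shows the carrier at (513,365) with its knob at (495,362), the rail at (398,295), the phone and dock at (237,255), the jar at (590,343) and the tubs at (287,297) and (497,290). The side view agrees: carrier (357,372), rail (425,313), phone (382,253).

```bash
cat > h.py <<'E'
import numpy as np,cv2
from scipy.spatial.transform import Rotation as Ro
from plant import get_state,cams,r
def world(c,s=None):
    """HxWx3 world points of a capture (wrist: s = state read just before)"""
    v,u=np.mgrid[:384,:512];z=c["range_z"]
    P=np.stack([(u-c["cx"])/c["fx"]*z,(v-c["cy"])/c["fy"]*z,z],-1)
    if s is None: W=(P-c["t"])@c["R"]
    else:
        T=c["T_tool_cam"];P=P@T[:3,:3].T+T[:3,3]
        W=P@Ro.from_euler("xyz",s["eef_rot"],degrees=True).as_matrix().T+s["tcp_pos"]
    W[z<=0]=np.nan
    return W
E
python3 - <<'E'
from h import *
for n,pts in(("scene",dict(car=(513,370),knob=(495,362),railL=(358,300),railR=(445,276),railbaseR=(455,293),baseL=(345,315),phone=(237,248),jar=(590,343),red=(497,290),yel=(287,297))),("side",dict(car=(357,378),knob=(325,356),rail=(425,306),phone=(382,253),timer=(332,271),jar=(423,390),red=(475,335),yel=(355,288)))):
    W=world(dict(np.load(n+"0.npz")))
    for k,(u,v) in pts.items(): print(n,k,np.round(W[int(v*.64),int(u*.64)],3))
c=cams.capture("wrist");print(c["T_tool_cam"].round(3),c["fx"])
E
```

```text
scene car [ 0.398 -0.275  0.045]
scene knob [ 0.368 -0.257  0.067]
scene railL [0.494 0.05  0.033]
scene railR [ 0.669 -0.028  0.035]
scene railbaseR [ 0.663 -0.055  0.009]
scene baseL [0.487 0.075 0.002]
scene phone [0.518 0.348 0.062]
scene jar [ 0.497 -0.353  0.065]
scene red [ 0.64  -0.147  0.047]
scene yel [0.424 0.152 0.041]
side car [ 0.426 -0.289  0.041]
side knob [ 0.377 -0.261  0.069]
side rail [0.587 0.012 0.041]
side phone [0.521 0.344 0.066]
side timer [0.386 0.255 0.047]
side jar [ 0.52  -0.378  0.063]
side red [ 0.655 -0.157  0.044]
side yel [0.441 0.148 0.038]
[[-0.    -0.962 -0.273  0.072]
 [ 1.    -0.    -0.     0.001]
 [ 0.    -0.273  0.962 -0.135]
 [ 0.     0.     0.     1.   ]] 338.54364914535813
```

Emit:
apply_moves(targets=[{"dp": [0.2,-0.28,0.08],"yaw": 26.9},{"dp": [0.2,-0.28,0.08],"yaw": 26.9},{"dp": [0.2,-0.28,0.08],"yaw": 26.9},{"dp": [0.2,-0.28,0.08],"yaw": 26.9},{"dp": [0.2,-0.28,0.08],"yaw": 26.9},{"dp": [0.2,-0.28,0.08],"yaw": 26.9},{"dp": [0.2,-0.28,0.08],"yaw": 26.9},{"dp": [0.2,-0.28,0.08],"yaw": 26.9},{"dp": [0.2,-0.28,0.08],"yaw": 26.9},{"dp": [0.2,-0.28,0.08],"yaw": 26.9},{"dp": [0.2,-0.28,0.08],"yaw": 26.9},{"dp": [0.2,-0.28,0.08],"yaw": 26.9}])

```text
time_s: 1.15
tcp_pos: [0.5047, 0.3222, 0.3281]
eef_rot: [180.0, 0.0, 0.0]
contact_force: [0.3, -0.2, 0.2]
gripper_width: 0.0876
gripper_force: 0.0
```

```bash
python3 - <<'E'
from h import *
s=get_state();c=cams.capture("wrist");np.savez("w1.npz",s=s,**c);cv2.imwrite("pics/w1.png",cv2.resize(c["image"][:,:,::-1],(800,600)));print(s["tcp_pos"],s["eef_rot"],s["time_s"])
E
```

```text
[0.50471116 0.32218088 0.3281058 ] [1.79988326e+02 3.71266049e-02 1.10626150e-02] 1.15
```

Emit:
apply_moves(targets=[{"dp": [0.02,-0.42,0.0],"yaw": 0},{"dp": [0.02,-0.42,0.0],"yaw": 0},{"dp": [0.02,-0.42,0.0],"yaw": 0},{"dp": [0.02,-0.42,0.0],"yaw": 0},{"dp": [0.02,-0.42,0.0],"yaw": 0},{"dp": [0.02,-0.42,0.0],"yaw": 0},{"dp": [0.02,-0.42,0.0],"yaw": 0},{"dp": [0.02,-0.42,0.0],"yaw": 0},{"dp": [0.02,-0.42,0.0],"yaw": 0},{"dp": [0.02,-0.42,0.0],"yaw": 0},{"dp": [0.02,-0.42,0.0],"yaw": 0},{"dp": [0.02,-0.42,0.0],"yaw": 0},{"dp": [0.02,-0.42,0.0],"yaw": 0}])

```text
time_s: 2.28
tcp_pos: [0.525, -0.0972, 0.3281]
eef_rot: [-180.0, 0.0, 0.0]
contact_force: [1.0, 1.2, 0.3]
gripper_width: 0.0878
gripper_force: 0.0
```

```bash
python3 - <<'E'
from h import *
s=get_state();c=cams.capture("wrist");np.savez("w2.npz",s=s,**c);cv2.imwrite("pics/w2.png",cv2.resize(c["image"][:,:,::-1],(800,600)));print(s["tcp_pos"],s["eef_rot"],s["time_s"])
E
```

```text
[ 0.52497839 -0.09722072  0.32806438] [-1.79990886e+02  4.69819933e-02  3.22493336e-02] 2.2833
```

View pics/w2.png

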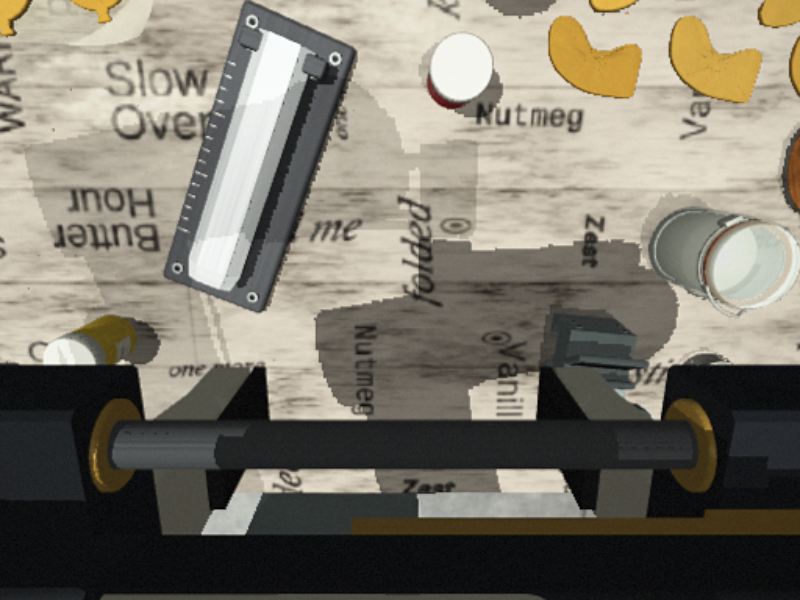

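View pics/w1.png

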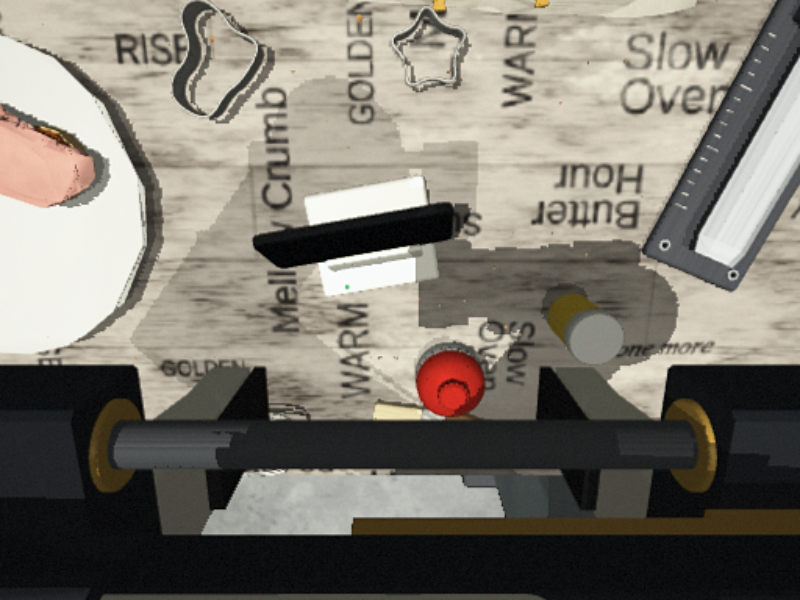

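w2: the rail's stop is at its far (+x) end, (285,50); the mouth is at (215,275) and the scale marks are on the left (+y) side. The carrier is at (590,345), partly hidden by the gripper. In w1 the phone (355,235) stands in the dock with the lip on the image's lower side, so its screen faces about world -x.

Next I fit the rail and move over the carrier.

```bash
python3 - <<'E'
from h import *
for f in("w2","w1"):
    d=np.load(f+".npz",allow_pickle=True);c={k:d[k] for k in d if k!="s"};s=d["s"].item();W=world(c,s)
    img=d["image"].astype(int);Z=W[...,2]
    print(f,"table z",np.nanmedian(Z[(Z<.01)&(Z>-.02)]))
    if f=="w2":
        reg=(W[...,0]>.42)&(W[...,0]<.76)&(W[...,1]>-.13)&(W[...,1]<.12)
        for nm,m in(("plate",reg&(Z>.008)&(Z<.05)),("top",reg&(Z>.0365)&(Z<.0435)&(img.sum(-1)>330))):
            n,l,st,ce=cv2.connectedComponentsWithStats(m.astype(np.uint8));
            k=1+np.argmax(st[1:,4]);P=W[l==k]
            rc=cv2.minAreaRect((P[:,:2]*1000).astype(np.float32));print(nm,len(P),np.round(rc[0],1),np.round(rc[1],1),rc[2],np.median(P[:,2]))
            print(np.round(cv2.boxPoints(rc),1).tolist())
            A=P[:,:2]-P[:,:2].mean(0);print("pca",np.degrees(np.arctan2(*np.linalg.svd(A,full_matrices=False)[2][0][::-1])))
E
```

```text
w2 table z -0.0013009868830657356
plate 13290 [589.1  26. ] [ 92.  235.3] 67.46350860595703 0.013098772266268183
[[462.79998779296875, 28.600000381469727], [680.2000122070312, -61.599998474121094], [715.4000244140625, 23.399999618530273], [498.0, 113.5999984741211]]
pca 157.5437396639394
top 3941 [589.4  25.4] [ 32.4 198.5] 67.4979019165039 0.038468781082257375
[[491.5, 48.5], [674.9000244140625, -27.5], [687.2999877929688, 2.4000000953674316], [503.8999938964844, 78.4000015258789]]
pca 157.49056754444896
w1 table z -0.0012125283832931655
```

Emit:
apply_moves(targets=[{"dp": [-0.11,-0.15,0.0],"yaw": -30},{"dp": [-0.11,-0.15,0.0],"yaw": -30},{"dp": [-0.11,-0.15,0.0],"yaw": -30},{"dp": [-0.11,-0.15,0.0],"yaw": -30},{"dp": [-0.11,-0.15,0.0],"yaw": -30},{"dp": [-0.11,-0.15,0.0],"yaw": -30},{"dp": [-0.11,-0.15,0.0],"yaw": -30}])

```text
time_s: 2.92
tcp_pos: [0.4151, -0.2471, 0.3288]
eef_rot: [-180.0, -0.0, -29.9]
contact_force: [0.0, 0.4, 0.2]
gripper_width: 0.0876
gripper_force: 0.0
```

```bash
python3 - <<'E'
from h import *
s=get_state();c=cams.capture("wrist");np.savez("w3.npz",s=s,**c);cv2.imwrite("pics/w3.png",cv2.resize(c["image"][:,:,::-1],(800,600)));print(s["tcp_pos"],s["eef_rot"],s["joints"])
E
```

```text
[ 0.4150718  -0.24714437  0.32879971] [-1.79971618e+02 -3.79853157e-02 -2.99127519e+01] [-7.38695086e+00 -5.57855145e-01 -1.49832757e+01 -1.20466579e-02
 -7.55286194e+01  6.74772141e+01]
```

View pics/w3.png

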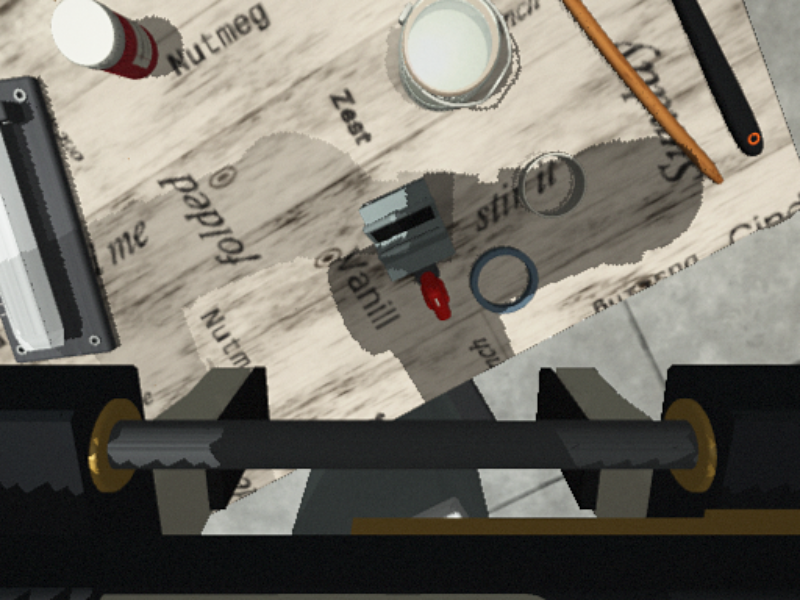

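w3: the carrier's block is at about (410,228), its slot at (404,226), and the red wing knob at (437,295). The wing lies nearly in the lean plane, so the knob is near 0. Next I fit the carrier rectangle from depth.

```bash
python3 - <<'E'
from h import *
d=np.load("w3.npz",allow_pickle=True);c={k:d[k] for k in d if k!="s"};s=d["s"].item();W=world(c,s)
img=d["image"].astype(int);Z=W[...,2]
v,u=np.mgrid[:384,:512]
red=(img[...,0]>90)&(img[...,1]<60)
box=(u>215)&(u<305)&(v>100)&(v<210)
m=box&(Z>.012)&(Z<.1)
n,l,st,ce=cv2.connectedComponentsWithStats(m.astype(np.uint8));k=1+np.argmax(st[1:,4]);m=l==k
P=W[m&~red];K=W[m&red]
for lo,hi in((.012,.1),(.03,.1),(.045,.1),(.055,.1),(.075,.1)):
    Q=P[(P[:,2]>lo)&(P[:,2]<hi)];rc=cv2.minAreaRect((Q[:,:2]*1000).astype(np.float32));print(lo,len(Q),np.round(rc[0],1),np.round(rc[1],1),round(rc[2],1),np.round(cv2.boxPoints(rc)).tolist())
print(np.histogram(P[:,2],bins=np.arange(.01,.1,.005)))
rc=cv2.minAreaRect((K[:,:2]*1000).astype(np.float32));print("knob",rc,K.min(0),K.max(0),np.median(K,0))
th=np.radians(60)
# carrier frame profile: rotate by rough yaw
for a in (55,58,60,62,65):
    e=np.array([np.cos(np.radians(a)),np.sin(np.radians(a))]);q=P[:,:2]@e;print(a,(np.percentile(q,99.)-np.percentile(q,1.))*1000)
cv2.imwrite("pics/w3c.png",cv2.resize(d["image"][90:225,205:320,::-1],(690,600)[::1][:2] if 0 else (511,600),interpolation=cv2.INTER_CUBIC))
E
```

```text
0.012 2712 [ 409.9 -258.7] [ 56.  102.7] 84.4 [[356.0, -282.0], [458.0, -292.0], [464.0, -236.0], [362.0, -226.0]]
0.03 2686 [ 409.9 -258.7] [ 56.  102.6] 84.4 [[356.0, -282.0], [458.0, -292.0], [464.0, -236.0], [362.0, -226.0]]
0.045 2637 [ 409.5 -258.7] [ 56.  101.8] 84.6 [[356.0, -282.0], [457.0, -291.0], [463.0, -236.0], [361.0, -226.0]]
0.055 1132 [ 403.6 -257.8] [55.5 89.8] 83.7 [[356.0, -281.0], [445.0, -290.0], [451.0, -235.0], [362.0, -225.0]]
0.075 342 [ 410.  -258.8] [55.5 76.5] 84.2 [[369.0, -283.0], [445.0, -290.0], [451.0, -235.0], [375.0, -227.0]]
(array([  4,   6,   3,  13,   5,  10,  34, 851, 654, 143, 222, 303, 122,
       319,  23,   0,   0]), array([0.01 , 0.015, 0.02 , 0.025, 0.03 , 0.035, 0.04 , 0.045, 0.05 ,
       0.055, 0.06 , 0.065, 0.07 , 0.075, 0.08 , 0.085, 0.09 , 0.095]))
knob ((369.878662109375, -254.40403747558594), (17.683902740478516, 33.323856353759766), 69.44894409179688) [ 0.35277721 -0.26465402  0.0549509 ] [ 0.3871274  -0.24607233  0.08159966] [ 0.37211057 -0.25602024  0.07051384]
55 68.9575679311703
58 67.417190411525
60 66.11246440762713
62 65.1064638237814
65 63.72737128414929
```

View pics/w3c.png

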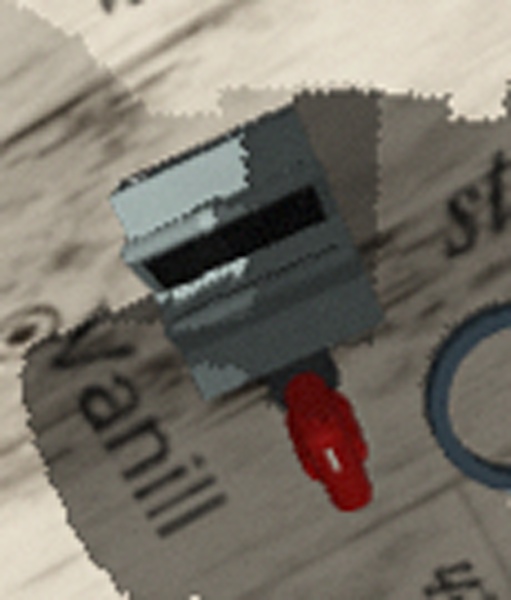

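The carrier fit: y axis at 84.4°, 56.0 mm wide as it should be, middle about (0.4296, -0.2606). The knob check agrees. Now the grasp.

Emit:
apply_moves(targets=[{"dp": [0.0145,-0.0135,-0.04],"yaw": 7},{"dp": [0.0145,-0.0135,-0.08],"yaw": 14},{"dp": [0.0145,-0.0135,-0.12],"yaw": 21},{"dp": [0.0145,-0.0135,-0.16],"yaw": 24.3},{"dp": [0.0145,-0.0135,-0.2],"yaw": 24.3},{"dp": [0.0145,-0.0135,-0.23],"yaw": 24.3},{"dp": [0.0145,-0.0135,-0.255],"yaw": 24.3},{"dp": [0.0145,-0.0135,-0.275],"yaw": 24.3},{"dp": [0.0145,-0.0135,-0.282],"yaw": 24.3},{"dp": [0.0145,-0.0135,-0.282],"yaw": 24.3},{"dp": [0.0145,-0.0135,-0.282],"yaw": 24.3}])

```text
time_s: 3.88
tcp_pos: [0.4305, -0.2606, 0.0469]
eef_rot: [180.0, 0.0, -5.5]
contact_force: [0.3, -0.4, 0.6]
gripper_width: 0.0876
gripper_force: 0.0
```

Emit:
apply_moves(grip=1, squeeze=30, targets=[{"dp": [0,0,0],"yaw": 0},{"dp": [0,0,0],"yaw": 0},{"dp": [0,0,0],"yaw": 0},{"dp": [0,0,0],"yaw": 0},{"dp": [0,0,0],"yaw": 0},{"dp": [0,0,0],"yaw": 0}])

```text
time_s: 4.38
tcp_pos: [0.4297, -0.2614, 0.047]
eef_rot: [180.0, -0.1, -5.7]
contact_force: [-1.6, 2.1, 3.6]
gripper_width: 0.0556
gripper_force: 30.0
```

Emit:
apply_moves(targets=[{"dp": [0,0,0.03],"yaw": 0},{"dp": [0,0.0,0.07],"yaw": 0},{"dp": [0,0.0,0.11],"yaw": 0},{"dp": [0,0.03,0.14],"yaw": -7},{"dp": [0,0.06,0.14],"yaw": -14},{"dp": [0,0.09,0.14],"yaw": -21},{"dp": [0,0.12,0.14],"yaw": -28},{"dp": [0,0.15,0.14],"yaw": -35},{"dp": [0,0.18,0.14],"yaw": -42},{"dp": [0,0.21,0.14],"yaw": -49},{"dp": [0,0.24,0.14],"yaw": -56},{"dp": [0,0.27,0.14],"yaw": -63},{"dp": [0.01,0.29,0.14],"yaw": -70},{"dp": [0.02,0.31,0.14],"yaw": -77},{"dp": [0.02,0.33,0.14],"yaw": -84},{"dp": [0.02,0.34,0.14],"yaw": -91},{"dp": [0.02,0.34,0.14],"yaw": -98},{"dp": [0.02,0.34,0.14],"yaw": -105},{"dp": [0.02,0.34,0.14],"yaw": -106.9},{"dp": [0.02,0.34,0.14],"yaw": -106.9}])

```text
time_s: 6.05
tcp_pos: [0.4486, 0.0784, 0.1858]
eef_rot: [179.9, -0.1, -112.8]
contact_force: [-0.3, -0.4, -4.1]
gripper_width: 0.0561
gripper_force: 30.0
```

```bash
python3 - <<'E'
from h import *
s=get_state();c=cams.capture("wrist");np.savez("w4.npz",s=s,**c);print(s["tcp_pos"],s["eef_rot"],s["joints"])
side=cams.capture("side");sc=cams.capture("scene")
im=np.hstack([cv2.resize(c["image"],(400,300)),cv2.resize(sc["image"][100:250,130:330],(400,300))]);cv2.imwrite("pics/w4.png",im[:,:,::-1])
d=np.load("w1.npz",allow_pickle=True);W=world({k:d[k] for k in d if k!="s"},d["s"].item());img=d["image"].astype(int)
for nm,(u0,u1,v0,v1),zlo,zhi in(("yel",(345,400,180,235),.055,.08),("dock",(185,290,105,195),.01,.12)):
    Q=W[v0:v1,u0:u1].reshape(-1,3);Q=Q[(Q[:,2]>zlo)&(Q[:,2]<zhi)];print(nm,cv2.minAreaRect((Q[:,:2]*1000).astype(np.float32)),Q.max(0))
d=np.load("w2.npz",allow_pickle=True);W=world({k:d[k] for k in d if k!="s"},d["s"].item())
Q=W[180:235,20:95].reshape(-1,3);Q=Q[(Q[:,2]>.06)&(Q[:,2]<.08)];print("yel2",cv2.minAreaRect((Q[:,:2]*1000).astype(np.float32)))
# held carrier in tool frame: range points
W=world(c,s);R=Ro.from_euler("xyz",s["eef_rot"],degrees=True).as_matrix();T=(W-s["tcp_pos"])@R
img=c["image"].astype(int)
m=(abs(T[...,1])<.027)&(T[...,0]>-.09)&(T[...,0]<.05)&(T[...,2]>-.04)&(T[...,2]<.06);Q=T[m]
print(len(Q))
for x in np.arange(-.09,.05,.005):
    q=Q[(Q[:,0]>=x)&(Q[:,0]<x+.005)]
    if len(q):print(round(x,3),len(q),np.percentile(q[:,2],[5,50,95]).round(4))
E
```

```text
[0.44859727 0.07837976 0.18578399] [ 1.79913364e+02 -6.75820222e-02 -1.12827206e+02] [ 3.47876797e+01  2.71888552e+00 -3.10627039e+01 -4.44193005e-02
 -5.63218924e+01 -5.75902720e+01]
yel ((440.2422790527344, 169.42506408691406), (43.62751007080078, 42.88985824584961), 46.81113815307617) [0.46200191 0.19109306 0.07065314]
dock ((510.82318115234375, 349.8867492675781), (86.65692138671875, 136.62875366210938), 9.633279800415039) [0.56077475 0.41578622 0.08782516]
yel2 ((450.0880432128906, 166.9988250732422), (42.741371154785156, 24.537010192871094), 86.70362091064453)
14939
-0.03 230 [-0.0033 -0.0025 -0.0016]
-0.025 1075 [-0.0035 -0.0026 -0.0017]
-0.02 85 [-0.0037 -0.0031 -0.0026]
-0.01 1154 [-0.0202 -0.019  -0.0072]
-0.005 1471 [-0.0198 -0.0176 -0.0133]
0.0 26 [-0.0238 -0.0227 -0.0207]
0.005 260 [-0.0033 -0.0025 -0.0014]
0.01 1469 [-0.01   -0.0027 -0.0017]
0.015 1538 [-0.0233 -0.0027 -0.0017]
0.02 2322 [-0.0314 -0.0031 -0.0018]
0.025 1458 [-0.0036 -0.0026 -0.0016]
0.03 3851 [-0.003   0.0105  0.0421]
```

View pics/w4.png

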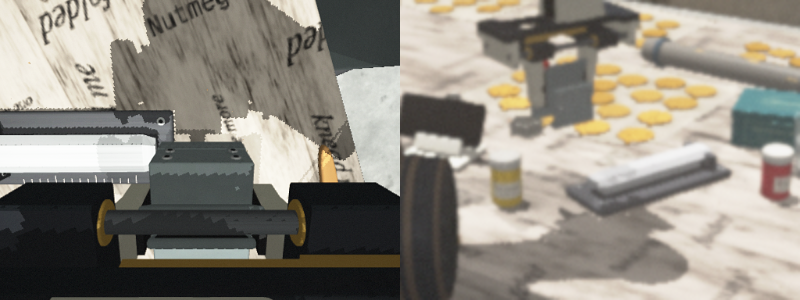

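The left half shows the held carrier level between the fingers, with the rail mouth at about (155,150) to its left and the scale marks on the lower (knob) side. I measure carrier and rail in the tool frame from this one view, so calibration bias cancels.

```bash
python3 - <<'E'
from h import *
d=np.load("w4.npz",allow_pickle=True);c={k:d[k] for k in d if k!="s"};s=d["s"].item()
W=world(c,s);R=Ro.from_euler("xyz",s["eef_rot"],degrees=True).as_matrix();T=(W-s["tcp_pos"])@R
m=(abs(T[...,1])<.026)&(T[...,0]>.02)&(T[...,0]<.05)&(T[...,2]>.005)&(T[...,2]<.035);q=T[m];print("back face x",np.percentile(q[:,0],[5,25,50,75,95]).round(4))
A=np.c_[q[:,1],np.ones(len(q))];print("face yaw deg",np.degrees(np.arctan(np.linalg.lstsq(A,q[:,0],rcond=None)[0][0])))
m=(abs(T[...,0])<.05)&(T[...,2]>-.006)&(T[...,2]<.004);q=T[m]
m=(T[...,0]<-.015)&(abs(T[...,1])<.026)&(T[...,2]>-.006)&(T[...,2]<.004);print("front x",np.percentile(T[m][:,0],[1,5,50]) if m.any() else 0)
# rail in tool frame (tool z down)
H=W[...,2];v,u=np.mgrid[:384,:512]
rm=(u<215)&(v>130)&(v<240)&(H>.0365)&(H<.0435);q=T[rm];print("rail top",len(q))
for y0 in np.arange(-.25,0,.02):
    k=q[(q[:,1]>y0)&(q[:,1]<y0+.02)]
    if len(k)>20:print(round(y0,2),len(k),np.percentile(k[:,0],[2,98]).round(4),np.percentile(k[:,0],[2,98]).mean().round(4))
bm=(u<240)&(H>.006)&(H<.045)&(T[...,1]>-.3);P=W[bm];q=T[bm];print("plate",[ (np.percentile(q[:,0],p).round(4)) for p in(1,99)],q[:,1].max(), q[:,1].min())
for y0 in np.arange(-.25,0,.02):
    k=q[(q[:,1]>y0)&(q[:,1]<y0+.02)]
    if len(k)>20:print(round(y0,2),k[:,0].max().round(4))
E
```

```text
back face x [0.0325 0.0327 0.0328 0.0329 0.0338]
face yaw deg 0.07699624770232918
front x [-0.02629769 -0.02573312 -0.0227898 ]
rail top 6156
-0.23 433 [-0.0206  0.0075] -0.0066
-0.21 736 [-0.0206  0.0074] -0.0066
-0.19 750 [-0.0206  0.0081] -0.0062
-0.17 740 [-0.0207  0.0078] -0.0064
-0.15 742 [-0.02    0.0081] -0.0059
-0.13 750 [-0.02    0.0082] -0.0059
-0.11 746 [-0.0199  0.0082] -0.0058
-0.09 739 [-0.0197  0.0082] -0.0058
-0.07 520 [-0.0196  0.0081] -0.0057
plate [np.float64(-0.0484), np.float64(0.0391)] -0.03137531927956944 -0.25075683864244114
-0.25 0.039
-0.23 0.0391
-0.21 0.0392
-0.19 0.0391
-0.17 0.0392
-0.15 0.0392
-0.13 0.0397
-0.11 0.0399
-0.09 0.0399
-0.07 0.04
-0.05 0.04
```

Carrier middle is at tool x +1.3 mm and the rail line at -6.0 mm, so I shift 7.3 mm sideways, correct yaw by +0.3°, and go down to rail height.

Emit:
apply_moves(targets=[{"dp": [0.0028,0.0067,-0.03],"yaw": 0.3},{"dp": [0.0028,0.0067,-0.06],"yaw": 0.3},{"dp": [0.0028,0.0067,-0.085],"yaw": 0.3},{"dp": [0.0028,0.0067,-0.105],"yaw": 0.3},{"dp": [0.0028,0.0067,-0.1185],"yaw": 0.3},{"dp": [0.0028,0.0067,-0.1185],"yaw": 0.3},{"dp": [0.0028,0.0067,-0.1185],"yaw": 0.3}])

```text
time_s: 6.78
tcp_pos: [0.4521, 0.085, 0.0677]
eef_rot: [179.9, -0.1, -112.2]
contact_force: [0.8, 0.9, -4.5]
gripper_width: 0.0561
gripper_force: 30.0
```

```bash
python3 - <<'E'
from h import *
s=get_state();c=cams.capture("wrist");print(s["tcp_pos"],s["eef_rot"],s["contact_force"])
W=world(c,s);R=Ro.from_euler("xyz",s["eef_rot"],degrees=True).as_matrix();T=(W-s["tcp_pos"])@R
m=(abs(T[...,1])<.026)&(T[...,0]>.02)&(T[...,0]<.05)&(T[...,2]>.005)&(T[...,2]<.03);q=T[m];print("back face x",np.percentile(q[:,0],[5,50,95]).round(4))
m=(abs(T[...,1])<.02)&(T[...,0]>.008)&(T[...,0]<.03)&(T[...,2]>-.006)&(T[...,2]<.004);print("block top rel",np.median(T[m][:,2]))
H=W[...,2];q=T[(H>.008)&(H<.018)&(T[...,0]>0)&(T[...,1]<-.03)]
for y0 in np.arange(-.27,-.03,.03):
    k=q[(q[:,1]>y0)&(q[:,1]<y0+.03)]
    if len(k)>20:print(round(y0,2),np.percentile(k[:,0],99.5).round(4))
q=T[(H>.0365)&(H<.0435)&(abs(T[...,0])<.03)&(T[...,1]<-.03)]
for y0 in np.arange(-.27,-.03,.03):
    k=q[(q[:,1]>y0)&(q[:,1]<y0+.03)]
    if len(k)>20:print("top",round(y0,2),np.percentile(k[:,0],[1,99]).round(4),np.percentile(k[:,2],50)+s["tcp_pos"][2]*0,np.median(k[:,1].max()))
E
```

```text
[0.45206433 0.08500045 0.06774879] [ 1.79948227e+02 -9.78472394e-02 -1.12162881e+02] [ 0.79042757  0.9158869  -4.46712417]
back face x [0.0325 0.0328 0.0338]
block top rel -0.002652827282837053
-0.15 0.0484
-0.12 0.0481
-0.09 0.0479
-0.06 0.0479
top -0.15 [-0.0005  0.0177] 0.02909441541205149 -0.12000968291339287
top -0.12 [0.0077 0.0181] 0.029208413792490135 -0.09000146318168652
top -0.09 [0.0093 0.0177] 0.02936215436866372 -0.06000755058906897
top -0.06 [-0.005   0.0153] 0.03057243804959562 -0.04829880738761358
```

Emit:
apply_moves(targets=[{"dp": [0.0044,-0.0025,-0.0007],"yaw": -0.3},{"dp": [0.0109,-0.0052,-0.0007],"yaw": -0.3},{"dp": [0.0164,-0.0075,-0.0007],"yaw": -0.3},{"dp": [0.021,-0.0094,-0.0007],"yaw": -0.3},{"dp": [0.0256,-0.0113,-0.0007],"yaw": -0.3},{"dp": [0.0302,-0.0132,-0.0007],"yaw": -0.3},{"dp": [0.0348,-0.0151,-0.0007],"yaw": -0.3},{"dp": [0.0395,-0.0171,-0.0007],"yaw": -0.3},{"dp": [0.0441,-0.019,-0.0007],"yaw": -0.3}])

```text
time_s: 7.58
tcp_pos: [0.4968, 0.0661, 0.0673]
eef_rot: [180.0, -0.0, -112.6]
contact_force: [-0.4, -0.1, -5.2]
gripper_width: 0.0559
gripper_force: 30.0
```

Emit:
apply_moves(targets=[{"dp": [0.0092,-0.0038,0],"yaw": 0},{"dp": [0.0203,-0.0084,0],"yaw": 0},{"dp": [0.0314,-0.013,0],"yaw": 0},{"dp": [0.0425,-0.0176,0],"yaw": 0},{"dp": [0.0536,-0.0222,0],"yaw": 0},{"dp": [0.0647,-0.0268,0],"yaw": 0},{"dp": [0.0758,-0.0314,0],"yaw": 0},{"dp": [0.0868,-0.036,0],"yaw": 0},{"dp": [0.0979,-0.0406,0],"yaw": 0},{"dp": [0.109,-0.0452,0],"yaw": 0},{"dp": [0.1201,-0.0497,0],"yaw": 0},{"dp": [0.1312,-0.0543,0],"yaw": 0},{"dp": [0.1358,-0.0563,0],"yaw": 0},{"dp": [0.1358,-0.0563,0],"yaw": 0}])

```text
time_s: 8.75
tcp_pos: [0.6333, 0.0095, 0.067]
eef_rot: [-180.0, -0.0, -112.6]
contact_force: [0.7, 0.3, -5.2]
gripper_width: 0.0561
gripper_force: 30.0
```

Emit:
apply_moves(targets=[{"dp": [0.0018,-0.0008,0],"yaw": 0},{"dp": [0.0037,-0.0015,0],"yaw": 0},{"dp": [0.0055,-0.0023,0],"yaw": 0},{"dp": [0.0065,-0.0027,0],"yaw": 0},{"dp": [0.0074,-0.0031,0],"yaw": 0},{"dp": [0.0083,-0.0034,0],"yaw": 0}])

```text
time_s: 9.25
tcp_pos: [0.6404, 0.0068, 0.0675]
eef_rot: [-180.0, 0.0, -112.5]
contact_force: [-0.5, 0.9, -4.6]
gripper_width: 0.0561
gripper_force: 30.0
```

Emit:
apply_moves(targets=[{"dp": [0.0009,-0.0004,0],"yaw": 0},{"dp": [0.0018,-0.0008,0],"yaw": 0},{"dp": [0.0028,-0.0011,0],"yaw": 0}])

```text
time_s: 9.5
tcp_pos: [0.6427, 0.0056, 0.0672]
eef_rot: [179.9, -0.0, -112.6]
contact_force: [-3.3, 2.4, -3.4]
gripper_width: 0.0556
gripper_force: 30.0
```

Emit:
apply_moves(targets=[{"dp": [0.0009,-0.0004,-0.0005],"yaw": 0},{"dp": [0.0018,-0.0008,-0.001],"yaw": 0},{"dp": [0.0018,-0.0008,-0.001],"yaw": 0}])

```text
time_s: 9.75
tcp_pos: [0.6428, 0.0051, 0.0662]
eef_rot: [179.8, -0.1, -112.6]
contact_force: [-9.1, 4.8, 3.4]
gripper_width: 0.0557
gripper_force: 30.0
```

Emit:
apply_moves(grip=-1, targets=[{"dp": [0,0,0],"yaw": 0},{"dp": [0,0,0],"yaw": 0},{"dp": [0,0,0],"yaw": 0},{"dp": [0,0,0],"yaw": 0},{"dp": [0,0,0.04],"yaw": 0},{"dp": [0,0,0.08],"yaw": 0},{"dp": [0,0,0.12],"yaw": 0},{"dp": [-0.03,-0.08,0.13],"yaw": 0},{"dp": [-0.03,-0.08,0.13],"yaw": 0},{"dp": [-0.03,-0.08,0.13],"yaw": 0}])

```text
time_s: 10.58
tcp_pos: [0.6138, -0.0793, 0.1988]
eef_rot: [-179.8, 0.1, -112.7]
contact_force: [-0.2, 1.1, -0.5]
gripper_width: 0.0877
gripper_force: 0.0
```

```bash
cat >> h.py <<'E'
HOME=np.array([.6425,.0045]);YR=np.array([np.cos(np.radians(-22.5)),np.sin(np.radians(-22.5))]);XR=np.array([YR[1],-YR[0]])
def railframe(W,home=HOME):
    q=W[...,:2]-home
    return np.stack([q@XR,q@YR,W[...,2]],-1)
E
python3 - <<'E'
from h import *
s=get_state();c=cams.capture("wrist");np.savez("w5.npz",s=s,**c);print(s["tcp_pos"],s["contact_force"])
W=world(c,s);T=railframe(W);img=c["image"].astype(int)
m=(abs(T[...,1])<.05)&(abs(T[...,0])<.04)&(T[...,2]>.05);q=T[m];print("carrier y",np.percentile(q[:,1],[.5,99.5]),"x",np.percentile(q[:,0],[.5,99.5]))
red=(img[...,0]>90)&(img[...,1]<60)&(img[...,2]<70)&(abs(T[...,1])<.06)&(T[...,0]<0)&(T[...,0]>-.1)
K=T[red];print("knob",len(K),K.min(0),K.max(0),K.mean(0))
n=np.array([-np.sin(np.radians(40)),0,np.cos(np.radians(40))]);kg=np.array([-.056,0,.082]);q=K-kg
u=np.array([np.cos(np.radians(40)),0,np.sin(np.radians(40))]);h=q@n
B=np.c_[q@u,q[:,1]]*1000;B=B[h>.004] if (h>.004).sum()>30 else B
print(h.min(),h.max(),len(B),cv2.minAreaRect(B.astype(np.float32)))
# stop and plate check
for zlo,zhi,nm in((.030,.0375,"stop?"),):
    m=(T[...,2]>zlo)&(T[...,2]<zhi)&(T[...,1]>.0)&(T[...,1]<.09)&(abs(T[...,0])<.05);q=T[m];print(nm,len(q),np.percentile(q[:,1],[1,50,99]) if len(q) else 0)
v,u_=np.where(red);print(v.min(),v.max(),u_.min(),u_.max())
cv2.imwrite("pics/w5.png",cv2.resize(c["image"][60:360,100:420,::-1],(640,600)))
E
```

```text
[ 0.61382131 -0.0792924   0.198824  ] [-0.20590578  1.14137239 -0.54298543]
carrier y [-0.02970779  0.02536892] x [-0.03865981  0.03338957]Traceback (most recent call last):
  File "<stdin>", line 6, in <module>
    return umr_minimum(a, axis, None, out, keepdims, initial, where)
ValueError: zero-size array to reduction operation minimum which has no identity
```

Emit:
apply_moves(targets=[{"dp": [0.015,0.037,0],"yaw": 0},{"dp": [0.03,0.074,0],"yaw": 0},{"dp": [0.045,0.111,0],"yaw": 0},{"dp": [0.06,0.145,0],"yaw": 0},{"dp": [0.073,0.1755,0],"yaw": 0},{"dp": [0.073,0.1755,0],"yaw": 0},{"dp": [0.073,0.1755,0],"yaw": 0}])

```text
time_s: 11.22
tcp_pos: [0.6887, 0.1027, 0.1954]
eef_rot: [180.0, -0.0, -112.4]
contact_force: [0.5, -1.2, -0.0]
gripper_width: 0.0878
gripper_force: 0.0
```

```bash
sed -i 's/HOME=np.array(\[.6425,.0045\])/HOME=np.array([.6408,.0048])/' h.py
cat > knob.py <<'E'
from h import *
import sys
s=get_state();c=cams.capture("wrist");np.savez("w6.npz",s=s,**c);print(s["tcp_pos"],s["contact_force"],s["joints"].round(0) if hasattr(s["joints"],"round") else s["joints"])
W=world(c,s);T=railframe(W);img=c["image"].astype(int)
m=(abs(T[...,1])<.05)&(abs(T[...,0])<.045)&(T[...,2]>.05);q=T[m];print("carrier y",np.percentile(q[:,1],[.5,99.5]),"x",np.percentile(q[:,0],[.5,99.5]))
red=(img[...,0]>80)&(img[...,1]<60)&(img[...,2]<70)&(abs(T[...,1])<.06)&(T[...,0]<0)&(T[...,0]>-.1)
K=T[red];n=np.array([-np.sin(np.radians(40)),0,np.cos(np.radians(40))]);u=np.array([n[2],0,-n[0]])
if len(K):
    print("knob",len(K),K.min(0),K.max(0))
    q=K-np.array([-.056,0,.082]);h=q@n
    print("h",np.percentile(h,[2,50,98]))
    t=q[h>h.max()-.006];B=np.c_[t@u,t[:,1]]*1000;print("top face (u,y)",len(B),cv2.minAreaRect(B.astype(np.float32)))
m=(T[...,2]>.028)&(T[...,2]<.0378)&(T[...,1]>0)&(T[...,1]<.06)&(abs(T[...,0])<.05);q=T[m];print("stop",len(q),np.percentile(q[:,1],[1,50,99]) if len(q) else 0)
cv2.imwrite("pics/"+sys.argv[1],cv2.resize(c["image"][:,:,::-1],(800,600)))
E
python3 knob.py w6.png
```

```text
[0.68868787 0.1026926  0.19537497] [ 0.51790341 -1.19429775 -0.03047661] [ 24.  24.  -0.   0. -65. -47.]
carrier y [-0.02791211  0.02703423] x [-0.04403309  0.03094777]
knob 1076 [-0.08554405 -0.00944715 -0.00140035] [-0.03303177  0.01016709  0.10091905]
h [-0.01274003  0.00624406  0.00986524]
top face (u,y) 615 ((1.0137691497802734, -0.5807080268859863), (38.43822479248047, 11.81967830657959), 0.03748198226094246)
stop 754 [0.03005748 0.03669441 0.04325748]
```

View pics/w6.png

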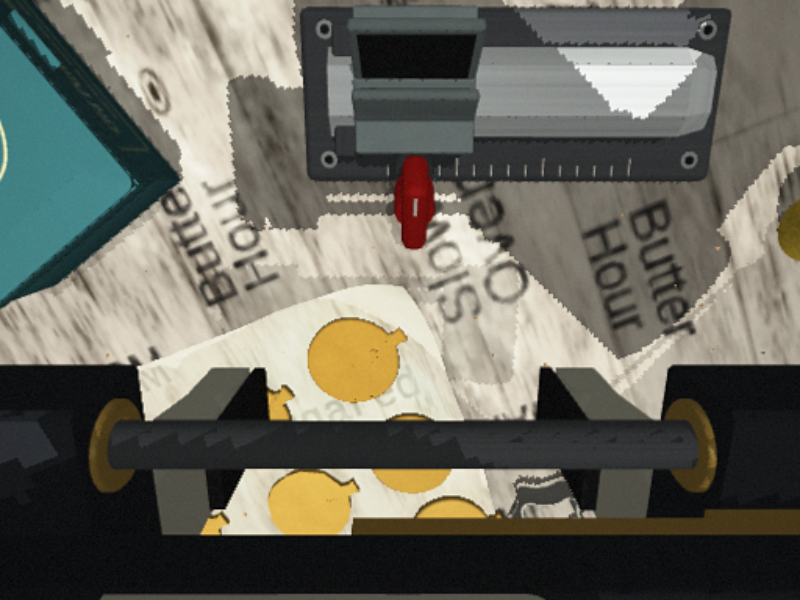

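w6: the carrier is home against the stop and its knob is on the scale side. The red wing is at (413,203) and lies along the lean plane, so the joint is about 0. I grip it across its thickness, then turn clockwise (negative yaw).

Emit:
apply_moves(targets=[{"dp": [-0.0273,-0.0467,0],"yaw": -0.1},{"dp": [-0.0273,-0.0467,-0.02],"yaw": -0.1},{"dp": [-0.0273,-0.0467,-0.05],"yaw": -0.1},{"dp": [-0.0273,-0.0467,-0.08],"yaw": -0.1},{"dp": [-0.0273,-0.0467,-0.1],"yaw": -0.1},{"dp": [-0.0273,-0.0467,-0.1084],"yaw": -0.1},{"dp": [-0.0273,-0.0467,-0.1084],"yaw": -0.1}])

```text
time_s: 11.85
tcp_pos: [0.6594, 0.0523, 0.086]
eef_rot: [179.8, -0.1, -112.7]
contact_force: [-0.3, -0.1, 0.9]
gripper_width: 0.0875
gripper_force: 0.0
```

Emit:
apply_moves(grip=1, squeeze=25, targets=[{"dp": [0,0,0],"yaw": 0},{"dp": [0,0,0],"yaw": 0},{"dp": [0,0,0],"yaw": 0},{"dp": [0,0,0],"yaw": 0},{"dp": [0,0,0],"yaw": 0},{"dp": [0,0,0],"yaw": 0},{"dp": [0,0,0],"yaw": 0},{"dp": [0,0,0],"yaw": 0}])

```text
time_s: 12.52
tcp_pos: [0.6608, 0.0536, 0.0881]
eef_rot: [-180.0, 0.0, -112.7]
contact_force: [0.3, -0.6, -0.1]
gripper_width: 0.0399
gripper_force: 0.0
```

Emit:
apply_moves(targets=[{"dp": [0.0006,0.002,0],"yaw": 0},{"dp": [0.0006,0.002,0],"yaw": 0},{"dp": [0.0006,0.002,0],"yaw": 0},{"dp": [0.0006,0.002,0],"yaw": 0},{"dp": [0.0006,0.002,0],"yaw": 0},{"dp": [0.0006,0.002,0],"yaw": 0}])

```text
time_s: 13.02
tcp_pos: [0.6616, 0.0556, 0.088]
eef_rot: [-180.0, 0.0, -112.7]
contact_force: [0.6, -0.3, -1.5]
gripper_width: 0.012
gripper_force: 25.0
```

Emit:
apply_moves(targets=[{"dp": [0,0,0],"yaw": -4},{"dp": [0,0,0],"yaw": -8},{"dp": [0,0,0],"yaw": -12},{"dp": [0,0,0],"yaw": -16},{"dp": [0,0,0],"yaw": -20},{"dp": [0,0,0],"yaw": -24},{"dp": [0,0,0],"yaw": -28},{"dp": [0,0,0],"yaw": -30}])

```text
time_s: 13.68
tcp_pos: [0.6631, 0.0559, 0.0889]
eef_rot: [-179.9, 0.2, -142.8]
contact_force: [2.6, 0.3, -0.1]
gripper_width: 0.0162
gripper_force: 27.5
```

Forces are low and the wing is following. Continue.

Emit:
apply_moves(squeeze=30, targets=[{"dp": [0,0,0.0005],"yaw": -4},{"dp": [0,0,0.001],"yaw": -8},{"dp": [0,0,0.001],"yaw": -12},{"dp": [0,0,0.0015],"yaw": -16},{"dp": [0,0,0.002],"yaw": -20},{"dp": [0,0,0.002],"yaw": -24},{"dp": [0,0,0.002],"yaw": -28},{"dp": [0,0,0.002],"yaw": -30}])

```text
time_s: 14.35
tcp_pos: [0.665, 0.0557, 0.0916]
eef_rot: [-180.0, 0.4, -172.7]
contact_force: [9.6, -1.6, 0.1]
gripper_width: 0.0217
gripper_force: 33.6
```

Emit:
apply_moves(targets=[{"dp": [0.003,-0.001,0],"yaw": -3},{"dp": [0.004,-0.0015,0],"yaw": -6},{"dp": [0.004,-0.0015,0],"yaw": -10},{"dp": [0.004,-0.0015,0],"yaw": -14},{"dp": [0.004,-0.0015,0],"yaw": -18},{"dp": [0.004,-0.0015,0],"yaw": -22},{"dp": [0.004,-0.0015,0],"yaw": -26},{"dp": [0.004,-0.0015,0],"yaw": -27}])

```text
time_s: 15.02
tcp_pos: [0.6682, 0.054, 0.0928]
eef_rot: [179.9, 0.3, 160.3]
contact_force: [2.4, -2.8, 10.3]
gripper_width: 0.0242
gripper_force: 33.3
```

Emit:
apply_moves(grip=0.2, targets=[{"dp": [0,0,0.001],"yaw": 0},{"dp": [0,0,0.002],"yaw": 0},{"dp": [0,0,0.004],"yaw": 0},{"dp": [0,0,0.02],"yaw": 0},{"dp": [0,0,0.05],"yaw": 0},{"dp": [0,0,0.09],"yaw": 0},{"dp": [0.0,0.02,0.11],"yaw": 7},{"dp": [0.0,0.045,0.11],"yaw": 14},{"dp": [0.02,0.05,0.11],"yaw": 21},{"dp": [0.02,0.05,0.11],"yaw": 28},{"dp": [0.02,0.05,0.11],"yaw": 35},{"dp": [0.02,0.05,0.11],"yaw": 42},{"dp": [0.02,0.05,0.11],"yaw": 49},{"dp": [0.02,0.05,0.11],"yaw": 56},{"dp": [0.02,0.05,0.11],"yaw": 63},{"dp": [0.02,0.05,0.11],"yaw": 70},{"dp": [0.02,0.05,0.11],"yaw": 77},{"dp": [0.02,0.05,0.11],"yaw": 84},{"dp": [0.02,0.05,0.11],"yaw": 87}])

```text
time_s: 16.6
tcp_pos: [0.6849, 0.1038, 0.1995]
eef_rot: [179.9, -0.0, -112.3]
contact_force: [0.2, -0.5, -0.6]
gripper_width: 0.0353
gripper_force: 0.0
```

```bash
python3 knob.py w7.png
```

```text
[0.68492692 0.10375535 0.19952847] [ 0.1936134  -0.47416695 -0.63755775] [ 25.  24.  -1.  -0. -65. -47.]
carrier y [-0.03393905  0.02093278] x [-0.0443064   0.03081343]
knob 1671 [-0.08253544 -0.03546534 -0.00184177] [-0.04009735  0.01613943  0.26009106]
h [-0.01250292  0.00413672  0.01158766]
top face (u,y) 1 ((94.14739990234375, -19.136276245117188), (0.0, 0.0), 0.0)
stop 1087 [0.02424447 0.03392287 0.04309713]
```

View pics/w7.png

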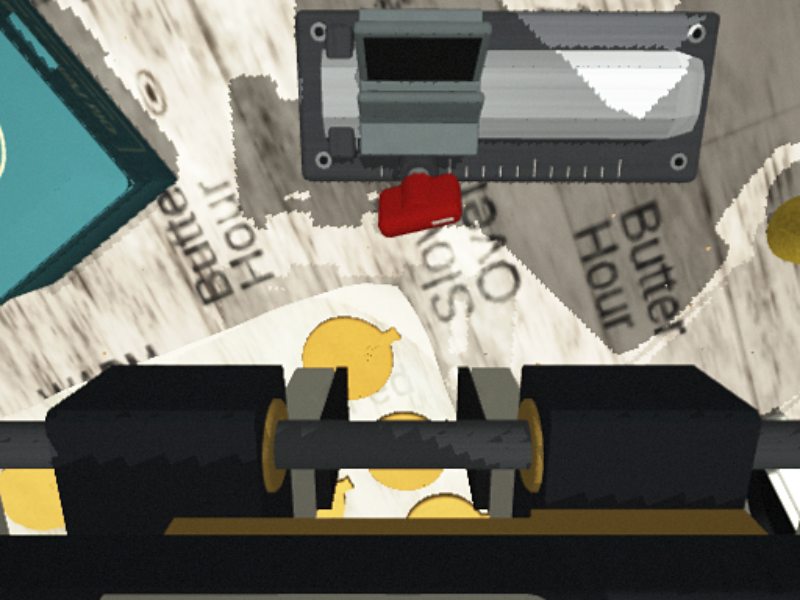

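w7: the wing has turned about 80°, at (420,205). However, the carrier slid about 6 mm away from the stop (gap at (345,100)) while the knob turned. I'll loosen it, push it home, and retighten with a bias towards the stop. First the carrier's profile and the knob angle.

```bash
python3 - <<'E'
from h import *
d=np.load("w7.npz" if 0 else "w6.npz",allow_pickle=True);c={k:d[k] for k in d if k!="s"};s=d["s"].item()
W=world(c,s);T=railframe(W);img=c["image"].astype(int)
q=T[(abs(T[...,1]+.0065)<.022)&(T[...,0]>-.06)&(T[...,0]<.04)&(T[...,2]>.03)&~((img[...,0]>80)&(img[...,1]<60))]
for x in np.arange(-.05,.04,.004):
    k=q[(q[:,0]>=x)&(q[:,0]<x+.004)]
    if len(k):print(round(x,3),len(k),np.percentile(k[:,2],[5,50,95]).round(4))
red=(img[...,0]>80)&(img[...,1]<60)&(img[...,2]<70)&(abs(T[...,1])<.06)&(T[...,0]<-.03)&(T[...,0]>-.1)&(T[...,2]>.05)&(T[...,2]<.12)
K=T[red];n=np.array([-np.sin(np.radians(40)),0,np.cos(np.radians(40))]);u=np.array([n[2],0,-n[0]])
q=K-np.array([-.056,-.0065,.084]);h=q@n;print("h",np.percentile(h,[2,50,98]))
for lo,hi in((.007,.013),(-.01,.007)):
    t=q[(h>lo)&(h<hi)];B=np.c_[t@u,t[:,1]]*1000;print(len(B),cv2.minAreaRect(B.astype(np.float32)))
E
```

```text
-0.05 2 [0.0726 0.0727 0.0728]
-0.046 10 [0.0638 0.065  0.0805]
-0.042 111 [0.0652 0.068  0.0768]
-0.038 128 [0.0614 0.0695 0.0714]
-0.034 242 [0.0549 0.0701 0.0717]
-0.03 320 [0.0697 0.0708 0.0718]
-0.026 326 [0.0696 0.0709 0.0721]
-0.022 352 [0.0696 0.0708 0.0722]
-0.018 376 [0.0705 0.0733 0.0774]
-0.014 477 [0.0776 0.0822 0.0864]
-0.01 402 [0.0859 0.0873 0.0885]
-0.006 213 [0.0716 0.0854 0.0873]
-0.002 406 [0.07   0.0715 0.0742]
0.002 505 [0.0746 0.0784 0.0824]
0.006 588 [0.0828 0.0871 0.0912]
0.01 633 [0.0916 0.0956 0.0994]
0.014 525 [0.0986 0.1003 0.1016]
0.018 180 [0.0982 0.0994 0.1008]
0.022 8 [0.0718 0.0719 0.0722]
0.026 385 [0.0699 0.071  0.0723]
0.03 104 [0.0694 0.0706 0.0718]
h [-0.01376521  0.00265196  0.01005   ]
519 ((0.5701757669448853, -0.32010459899902344), (12.07644271850586, 37.842796325683594), 18.325515747070312)
956 ((4.388788223266602, 0.8109016418457031), (11.02131462097168, 39.30632400512695), 11.573038101196289)
```

Emit:
apply_moves(grip=0.32, targets=[{"dp": [-0.01,-0.01,0],"yaw": -7},{"dp": [-0.02,-0.03,0],"yaw": -14},{"dp": [-0.0281,-0.0439,0],"yaw": -21},{"dp": [-0.0281,-0.0439,0],"yaw": -28},{"dp": [-0.0281,-0.0439,0],"yaw": -35},{"dp": [-0.0281,-0.0439,0],"yaw": -42},{"dp": [-0.0281,-0.0439,0],"yaw": -49},{"dp": [-0.0281,-0.0439,0],"yaw": -56},{"dp": [-0.0281,-0.0439,0],"yaw": -63},{"dp": [-0.0281,-0.0439,0],"yaw": -70},{"dp": [-0.0281,-0.0439,-0.03],"yaw": -75.2},{"dp": [-0.0281,-0.0439,-0.06],"yaw": -75.2},{"dp": [-0.0281,-0.0439,-0.08],"yaw": -75.2},{"dp": [-0.0281,-0.0439,-0.09],"yaw": -75.2},{"dp": [-0.0281,-0.0439,-0.0955],"yaw": -75.2},{"dp": [-0.0281,-0.0439,-0.0955],"yaw": -75.2}])

```text
time_s: 17.98
tcp_pos: [0.657, 0.0599, 0.1036]
eef_rot: [-179.9, -0.1, 172.1]
contact_force: [0.1, -0.3, -0.1]
gripper_width: 0.0296
gripper_force: 0.0
```

Emit:
apply_moves(grip=1, squeeze=30, targets=[{"dp": [0,0,0],"yaw": 0},{"dp": [0,0,0],"yaw": 0},{"dp": [0,0,0],"yaw": 0},{"dp": [0,0,0],"yaw": 0}])

```text
time_s: 18.32
tcp_pos: [0.6583, 0.0606, 0.1061]
eef_rot: [179.9, 0.2, 172.2]
contact_force: [0.3, 1.8, 2.7]
gripper_width: 0.0168
gripper_force: 27.5
```

Emit:
apply_moves(targets=[{"dp": [0,0,-0.001],"yaw": 4},{"dp": [0,0,-0.001],"yaw": 8},{"dp": [0,0,-0.001],"yaw": 12},{"dp": [0,0,-0.001],"yaw": 17},{"dp": [0,0,-0.001],"yaw": 22},{"dp": [0,0,-0.001],"yaw": 27},{"dp": [0,0,-0.001],"yaw": 32},{"dp": [0,0,-0.001],"yaw": 37},{"dp": [0,0,-0.001],"yaw": 42},{"dp": [0,0,-0.001],"yaw": 47},{"dp": [0,0,-0.001],"yaw": 52},{"dp": [0,0,-0.001],"yaw": 57},{"dp": [0,0,-0.001],"yaw": 62},{"dp": [0,0,-0.001],"yaw": 66},{"dp": [0,0,-0.001],"yaw": 66}])

```text
time_s: 19.57
tcp_pos: [0.6595, 0.0618, 0.1064]
eef_rot: [-179.8, 0.3, -121.5]
contact_force: [0.0, 4.7, 8.9]
gripper_width: 0.0116
gripper_force: 29.7
```

The wing is back near 9° and the clamp is loose. Still holding the knob, I push the carrier along the rail to the stop.

Emit:
apply_moves(targets=[{"dp": [0.0028,-0.0012,0],"yaw": 4},{"dp": [0.0046,-0.0019,0],"yaw": 6},{"dp": [0.006,-0.0025,0],"yaw": 6},{"dp": [0.007,-0.0029,0],"yaw": 6}])

```text
time_s: 19.9
tcp_pos: [0.6653, 0.0597, 0.1061]
eef_rot: [-179.9, 0.3, -115.8]
contact_force: [-5.5, 11.1, 11.8]
gripper_width: 0.0117
gripper_force: 30.0
```

The earlier slip is explained: with the lower grip, the +y finger swept into the block. The fingertips are now 12 mm higher. I retighten while pressing lightly towards the stop.

Emit:
apply_moves(targets=[{"dp": [-0.0008,-0.002,0.001],"yaw": -4},{"dp": [-0.001,-0.0025,0.001],"yaw": -8},{"dp": [-0.001,-0.0025,0.001],"yaw": -12},{"dp": [-0.001,-0.0025,0.001],"yaw": -16},{"dp": [-0.001,-0.0025,0.001],"yaw": -20},{"dp": [-0.001,-0.002,0.001],"yaw": -24},{"dp": [-0.001,-0.002,0.001],"yaw": -28},{"dp": [-0.001,-0.002,0.001],"yaw": -32}])

```text
time_s: 20.57
tcp_pos: [0.667, 0.0578, 0.1077]
eef_rot: [-179.9, 0.5, -147.9]
contact_force: [3.8, 7.5, 7.4]
gripper_width: 0.0126
gripper_force: 32.9
```

Emit:
apply_moves(targets=[{"dp": [0.001,-0.0004,0],"yaw": -4},{"dp": [0.002,-0.0008,0.0005],"yaw": -8},{"dp": [0.003,-0.0012,0.001],"yaw": -12},{"dp": [0.003,-0.0012,0.001],"yaw": -16}])

```text
time_s: 20.9
tcp_pos: [0.6685, 0.0574, 0.1081]
eef_rot: [179.9, 0.4, -163.9]
contact_force: [-0.4, 14.0, 8.6]
gripper_width: 0.0135
gripper_force: 32.8
```

Emit:
apply_moves(squeeze=35, targets=[{"dp": [0.002,0.0008,0],"yaw": -4},{"dp": [0.003,0.0008,0.0005],"yaw": -8},{"dp": [0.003,0.0008,0.0005],"yaw": -12},{"dp": [0.003,0.0008,0.001],"yaw": -16},{"dp": [0.003,0.0008,0.001],"yaw": -20},{"dp": [0.003,0.0008,0.001],"yaw": -24},{"dp": [0.003,0.0008,0.001],"yaw": -28},{"dp": [0.003,0.0008,0.001],"yaw": -32},{"dp": [0.003,0.0008,0.001],"yaw": -36},{"dp": [0.003,0.0008,0.001],"yaw": -40},{"dp": [0.003,0.0008,0.001],"yaw": -42},{"dp": [0.003,0.0008,0.001],"yaw": -42}])

```text
time_s: 21.9
tcp_pos: [0.673, 0.0574, 0.1108]
eef_rot: [179.6, 0.4, 154.1]
contact_force: [0.9, 8.1, 13.3]
gripper_width: 0.0006
gripper_force: 21.1
```

The fingers slipped off the wing. Lift and measure again.

Emit:
apply_moves(grip=0.2, targets=[{"dp": [0,0,0.04],"yaw": 0},{"dp": [0,0,0.08],"yaw": 7},{"dp": [0.01,0.02,0.09],"yaw": 14},{"dp": [0.012,0.0464,0.0887],"yaw": 21},{"dp": [0.012,0.0464,0.0887],"yaw": 28},{"dp": [0.012,0.0464,0.0887],"yaw": 35},{"dp": [0.012,0.0464,0.0887],"yaw": 42},{"dp": [0.012,0.0464,0.0887],"yaw": 49},{"dp": [0.012,0.0464,0.0887],"yaw": 56},{"dp": [0.012,0.0464,0.0887],"yaw": 63},{"dp": [0.012,0.0464,0.0887],"yaw": 70},{"dp": [0.012,0.0464,0.0887],"yaw": 77},{"dp": [0.012,0.0464,0.0887],"yaw": 84},{"dp": [0.012,0.0464,0.0887],"yaw": 91},{"dp": [0.012,0.0464,0.0887],"yaw": 93},{"dp": [0.012,0.0464,0.0887],"yaw": 93}])

```text
time_s: 23.23
tcp_pos: [0.6812, 0.1012, 0.1957]
eef_rot: [-180.0, 0.0, -112.8]
contact_force: [-0.2, 0.3, 0.1]
gripper_width: 0.0349
gripper_force: 0.0
```

```bash
cat > k2.py <<'E'
from h import *
s=get_state();c=cams.capture("wrist");print(s["tcp_pos"],s["eef_rot"][2])
W=world(c,s);T=railframe(W);img=c["image"].astype(int)
q=T[(abs(T[...,1])<.05)&(T[...,0]>-.028)&(T[...,0]<-.02)&(T[...,2]>.06)&(T[...,2]<.08)];yl=np.percentile(q[:,1],[.5,99.5]);print("block y",yl,"mid",yl.mean(),"top z",np.median(q[:,2]))
st=T[(T[...,2]>.028)&(T[...,2]<.0378)&(T[...,1]>.02)&(T[...,1]<.06)&(abs(T[...,0])<.05)];print("stop y",np.percentile(st[:,1],[1,5,99]) if len(st) else 0)
red=(img[...,0]>80)&(img[...,1]<60)&(img[...,2]<70)&(abs(T[...,1])<.06)&(T[...,0]<-.02)&(T[...,0]>-.1)&(T[...,2]>.05)&(T[...,2]<.12)
K=T[red];n=np.array([-np.sin(np.radians(40)),0,np.cos(np.radians(40))]);u=np.array([n[2],0,-n[0]])
q=K-np.array([-.056,yl.mean(),.082]);h=q@n;print("h",np.percentile(h,[2,50,98]))
t=q[h>np.percentile(h,98)-.005];B=(np.c_[t@u,t[:,1]]*1000).astype(np.float32);rc=cv2.minAreaRect(B)
a=np.array(cv2.boxPoints(rc));e=[a[1]-a[0],a[2]-a[1]];e=max(e,key=np.linalg.norm);e=e*np.sign(e[0]+1e-9)
print(rc,"theta(cw) deg",np.degrees(np.arctan2(-e[1],e[0])))
E
python3 k2.py
```

```text
[0.68124565 0.10118304 0.19567406] -112.77786745624888
block y [-0.03219105  0.0230968 ] mid -0.0045471232392833814 top z 0.0703677481528171
stop y [0.02753042 0.02861055 0.04323214]
h [-0.01249265  0.00388199  0.01109307]
((1.9052448272705078, -0.37199974060058594), (11.59957218170166, 38.402740478515625), 33.687191009521484) theta(cw) deg 56.312805
```

The carrier is 4.5 mm short of the stop and the knob is at about 56° (not tight yet). I grip the carrier by its end faces and push it home.

Emit:
apply_moves(grip=-1, targets=[{"dp": [-0.0145,-0.0325,-0.01],"yaw": 0.2},{"dp": [-0.029,-0.065,-0.02],"yaw": 0.2},{"dp": [-0.0426,-0.0944,-0.03],"yaw": 0.2},{"dp": [-0.0426,-0.0944,-0.03],"yaw": 0.2},{"dp": [-0.0426,-0.0944,-0.03],"yaw": 0.2},{"dp": [-0.0426,-0.0944,-0.03],"yaw": 0.2},{"dp": [-0.0426,-0.0944,-0.06],"yaw": 0.2},{"dp": [-0.0426,-0.0944,-0.09],"yaw": 0.2},{"dp": [-0.0426,-0.0944,-0.115],"yaw": 0.2},{"dp": [-0.0426,-0.0944,-0.127],"yaw": 0.2},{"dp": [-0.0426,-0.0944,-0.127],"yaw": 0.2}])

```text
time_s: 24.2
tcp_pos: [0.6375, 0.0073, 0.0654]
eef_rot: [179.8, -0.2, -112.7]
contact_force: [-0.4, -0.5, -0.3]
gripper_width: 0.0877
gripper_force: 0.0
```

Emit:
apply_moves(grip=1, squeeze=20, targets=[{"dp": [0,0,0],"yaw": 0},{"dp": [0,0,0],"yaw": 0},{"dp": [0,0,0],"yaw": 0},{"dp": [0,0,0],"yaw": 0},{"dp": [0,0,0],"yaw": 0},{"dp": [0,0,0],"yaw": 0}])

```text
time_s: 24.7
tcp_pos: [0.6392, 0.007, 0.0691]
eef_rot: [-179.9, 0.1, -112.7]
contact_force: [-0.4, 1.2, 4.6]
gripper_width: 0.056
gripper_force: 20.0
```

Emit:
apply_moves(targets=[{"dp": [0.001,-0.0004,0],"yaw": 0},{"dp": [0.002,-0.0008,0],"yaw": 0},{"dp": [0.003,-0.0012,0],"yaw": 0},{"dp": [0.0037,-0.0015,0],"yaw": 0}])

```text
time_s: 25.03
tcp_pos: [0.6425, 0.0055, 0.069]
eef_rot: [-180.0, 0.0, -112.7]
contact_force: [-5.7, 3.3, 9.6]
gripper_width: 0.0556
gripper_force: 19.9
```

Emit:
apply_moves(targets=[{"dp": [0.0009,-0.0004,0],"yaw": 0},{"dp": [0.0018,-0.0007,0],"yaw": 0},{"dp": [0.0018,-0.0007,0],"yaw": 0}])

```text
time_s: 25.28
tcp_pos: [0.6426, 0.0053, 0.0689]
eef_rot: [179.9, -0.0, -112.7]
contact_force: [-9.5, 5.8, 12.4]
gripper_width: 0.056
gripper_force: 19.9
```

Home again, with 11 N against the stop and no movement. To finish I use a motion that can't pull the carrier off the stop: closed fingers push the wing's lower end towards the carrier.

Emit:
apply_moves(grip=-1, targets=[{"dp": [0,0,0],"yaw": 0},{"dp": [0,0,0],"yaw": 0},{"dp": [0,0,0],"yaw": 0},{"dp": [0,0,0.04],"yaw": 0},{"dp": [0,0,0.08],"yaw": 0},{"dp": [0,0,0.1],"yaw": 0},{"dp": [0.02,0.03,0.1],"yaw": 0},{"dp": [0.04,0.06,0.1],"yaw": 0},{"dp": [0.0596,0.0823,0.1],"yaw": 0},{"dp": [0.0596,0.0823,0.1],"yaw": 0}])

```text
time_s: 26.12
tcp_pos: [0.7067, 0.0905, 0.1675]
eef_rot: [-179.9, 0.0, -112.5]
contact_force: [0.6, -0.7, -0.7]
gripper_width: 0.0879
gripper_force: 0.0
```

Emit:
apply_moves(grip=1, targets=[{"dp": [0,0,0],"yaw": 0},{"dp": [0,0,0],"yaw": 0},{"dp": [0,0,0],"yaw": 0},{"dp": [0,0,0],"yaw": 0},{"dp": [0,0,0],"yaw": 0},{"dp": [0,0,0],"yaw": 0},{"dp": [0,0,0],"yaw": 0},{"dp": [0,0,0],"yaw": 0},{"dp": [0,0,-0.02],"yaw": 0},{"dp": [0,0,-0.045],"yaw": 0},{"dp": [0,0,-0.065],"yaw": 0},{"dp": [0,0,-0.075],"yaw": 0},{"dp": [0,0,-0.075],"yaw": 0}])

```text
time_s: 27.2
tcp_pos: [0.7022, 0.0865, 0.0903]
eef_rot: [179.8, -0.2, -112.7]
contact_force: [-0.4, 0.7, 0.3]
gripper_width: 0.0067
gripper_force: 0.0
```

Emit:
apply_moves(targets=[{"dp": [-0.0015,-0.0037,0],"yaw": 0},{"dp": [-0.0031,-0.0074,0],"yaw": 0},{"dp": [-0.0046,-0.0111,0],"yaw": 0},{"dp": [-0.0054,-0.0129,0],"yaw": 0},{"dp": [-0.0061,-0.0148,0],"yaw": 0}])

```text
time_s: 27.62
tcp_pos: [0.6985, 0.0723, 0.0946]
eef_rot: [-179.9, 0.1, -112.7]
contact_force: [2.5, 4.1, 2.1]
gripper_width: 0.0004
gripper_force: 2.6
```

Emit:
apply_moves(targets=[{"dp": [-0.0006,-0.0014,0],"yaw": 0},{"dp": [-0.0011,-0.0028,0],"yaw": 0},{"dp": [-0.0017,-0.0042,0],"yaw": 0},{"dp": [-0.0023,-0.0055,0],"yaw": 0},{"dp": [-0.0027,-0.0065,0],"yaw": 0}])

```text
time_s: 28.03
tcp_pos: [0.6986, 0.0697, 0.0957]
eef_rot: [-179.6, 0.5, -112.6]
contact_force: [4.7, 17.4, 4.2]
gripper_width: 0.0004
gripper_force: 8.8
```

Emit:
apply_moves(targets=[{"dp": [-0.0004,-0.0009,0],"yaw": 0},{"dp": [-0.0008,-0.0018,0],"yaw": 0},{"dp": [-0.0011,-0.0028,0],"yaw": 0},{"dp": [-0.0015,-0.0037,0],"yaw": 0}])

```text
time_s: 28.37
tcp_pos: [0.699, 0.0681, 0.0966]
eef_rot: [-179.5, 0.7, -112.5]
contact_force: [7.4, 21.8, 4.4]
gripper_width: 0.0003
gripper_force: 11.9
```

Emit:
apply_moves(targets=[{"dp": [-0.002,0.0,0],"yaw": 0},{"dp": [-0.0034,-0.0003,0],"yaw": 0},{"dp": [-0.0044,-0.0017,0],"yaw": 0},{"dp": [-0.005,-0.0031,0],"yaw": 0},{"dp": [-0.0055,-0.0045,0],"yaw": 0},{"dp": [-0.0055,-0.0045,0],"yaw": 0}])

```text
time_s: 28.87
tcp_pos: [0.698, 0.0661, 0.0986]
eef_rot: [-179.0, 1.1, -112.5]
contact_force: [16.0, 27.9, 2.5]
gripper_width: 0.0003
gripper_force: 16.3
```

Emit:
apply_moves(targets=[{"dp": [0.004,0.01,0],"yaw": 0},{"dp": [0.01,0.03,0.0],"yaw": 0},{"dp": [0.0,0.04,0.03],"yaw": 0},{"dp": [-0.01,0.042,0.07],"yaw": 0},{"dp": [-0.012,0.042,0.105],"yaw": 0},{"dp": [-0.012,0.042,0.105],"yaw": 0},{"dp": [-0.012,0.042,0.105],"yaw": 0}])

```text
time_s: 29.45
tcp_pos: [0.6767, 0.1002, 0.2013]
eef_rot: [-179.8, 0.2, -112.6]
contact_force: [0.0, 1.0, -1.1]
gripper_width: 0.0005
gripper_force: 0.0
```

```bash
python3 k2.py
```

```text
[0.6766883  0.10015575 0.2013428 ] -112.63037587553752
block y [-0.02869023  0.02630033] mid -0.001194952958460423 top z 0.07076247206183706
stop y [0.03134006 0.03208132 0.043287  ]
h [-0.01243442  0.00388215  0.01137626]
((2.360102653503418, -0.12013626098632812), (12.386031150817871, 38.7978630065918), 26.889806747436523) theta(cw) deg 63.11019
```

```bash
python3 - <<'E'
from h import *
def lift(c,s,nm):
    T=railframe(world(c,s))
    b=T[(T[...,1]>-.022)&(T[...,1]<.018)&(T[...,0]>-.030)&(T[...,0]<-.021)&(T[...,2]>.06)&(T[...,2]<.08)]
    t=T[(T[...,1]>-.12)&(T[...,1]<-.045)&(abs(T[...,0])<.009)&(T[...,2]>.03)&(T[...,2]<.05)]
    print(nm,np.median(b[:,2]),np.median(t[:,2]),np.median(b[:,2])-np.median(t[:,2]),len(b),len(t))
    bm=T[(T[...,1]>-.022)&(T[...,1]<.018)&(T[...,0]>.024)&(T[...,0]<.031)&(T[...,2]>.06)&(T[...,2]<.08)]
    if len(bm):print("back shelf",np.median(bm[:,2]))
d=np.load("w6.npz",allow_pickle=True);lift({k:d[k] for k in d if k!="s"},d["s"].item(),"w7 (72deg)")
d=np.load("w5.npz",allow_pickle=True);lift({k:d[k] for k in d if k!="s"},d["s"].item(),"w5 loose")
s=get_state();c=cams.capture("wrist");lift(c,s,"now")
E
```

```text
w7 (72deg) 0.07083580858885252 0.038676674346885834 0.03215913424196669 692 2156
back shelf 0.07097699073239022
w5 loose 0.06868206591652733 0.038812390725584955 0.02986967519094237 370 36
back shelf 0.0687277254910155
now 0.07070620865988272 0.038723681319145956 0.03198252734073677 688 2176
back shelf 0.07079984193419447
```

Carrier home and lifted 2.0 mm, with the wing at 63° after spring-back. To be safe I turn it further, gripping it with the tips clear of the block and without bias.

Emit:
apply_moves(grip=0.32, targets=[{"dp": [-0.005,-0.015,0],"yaw": -7},{"dp": [-0.01,-0.03,0],"yaw": -14},{"dp": [-0.015,-0.0423,0],"yaw": -21},{"dp": [-0.015,-0.0423,0],"yaw": -28},{"dp": [-0.015,-0.0423,0],"yaw": -35},{"dp": [-0.015,-0.0423,0],"yaw": -42},{"dp": [-0.015,-0.0423,0],"yaw": -49},{"dp": [-0.015,-0.0423,-0.02],"yaw": -56},{"dp": [-0.015,-0.0423,-0.05],"yaw": -63},{"dp": [-0.015,-0.0423,-0.075],"yaw": -65.4},{"dp": [-0.015,-0.0423,-0.09],"yaw": -65.4},{"dp": [-0.015,-0.0423,-0.1003],"yaw": -65.4},{"dp": [-0.015,-0.0423,-0.1003],"yaw": -65.4}])

```text
time_s: 30.63
tcp_pos: [0.6596, 0.0568, 0.0947]
eef_rot: [-179.9, -0.3, -178.0]
contact_force: [-1.2, -0.6, 0.8]
gripper_width: 0.0297
gripper_force: 0.2
```

Emit:
apply_moves(grip=1, squeeze=45, targets=[{"dp": [0,0,0],"yaw": 0},{"dp": [0,0,0],"yaw": 0},{"dp": [0,0,0],"yaw": 0},{"dp": [0,0,0],"yaw": 0}])

```text
time_s: 30.97
tcp_pos: [0.6606, 0.056, 0.0987]
eef_rot: [-179.9, -0.0, -178.1]
contact_force: [-0.5, -5.6, -1.3]
gripper_width: 0.0217
gripper_force: 42.4
```

Emit:
apply_moves(targets=[{"dp": [0,0.001,0.001],"yaw": -4},{"dp": [0,0.001,0.001],"yaw": -8},{"dp": [0,0.001,0.001],"yaw": -12},{"dp": [0,0.001,0.001],"yaw": -16},{"dp": [0,0.001,0.001],"yaw": -20},{"dp": [0,0.001,0.001],"yaw": -24},{"dp": [0,0.001,0.001],"yaw": -26}])

```text
time_s: 31.55
tcp_pos: [0.6608, 0.056, 0.0994]
eef_rot: [-179.8, 0.0, 155.8]
contact_force: [1.6, -9.9, -4.4]
gripper_width: 0.0225
gripper_force: 46.4
```

Emit:
apply_moves(grip=0.32, targets=[{"dp": [0,0.001,0.0],"yaw": 0},{"dp": [0,0.001,0.002],"yaw": 0},{"dp": [0,0.001,0.03],"yaw": 0},{"dp": [0,0.001,0.07],"yaw": 4},{"dp": [0.015,0.02,0.1],"yaw": 11},{"dp": [0.02,0.045,0.1],"yaw": 18},{"dp": [0.02,0.045,0.1],"yaw": 25},{"dp": [0.02,0.045,0.1],"yaw": 32},{"dp": [0.02,0.045,0.1],"yaw": 39},{"dp": [0.02,0.045,0.1],"yaw": 46},{"dp": [0.02,0.045,0.1],"yaw": 53},{"dp": [0.02,0.045,0.1],"yaw": 60},{"dp": [0.02,0.045,0.1],"yaw": 67},{"dp": [0.02,0.045,0.1],"yaw": 74},{"dp": [0.02,0.045,0.1],"yaw": 81},{"dp": [0.02,0.045,0.1],"yaw": 88},{"dp": [0.02,0.045,0.1],"yaw": 91.6},{"dp": [0.02,0.045,0.1],"yaw": 91.6}])

```text
time_s: 33.05
tcp_pos: [0.6814, 0.1041, 0.1998]
eef_rot: [-179.9, 0.1, -112.2]
contact_force: [-0.6, -0.3, -0.6]
gripper_width: 0.0298
gripper_force: 0.0
```

```bash
python3 k2.py; python3 - <<'E'
from h import *
# phone/dock from w1
d=np.load("w1.npz",allow_pickle=True);W=world({k:d[k] for k in d if k!="s"},d["s"].item());img=d["image"].astype(int)
v,u=np.mgrid[:384,:512];box=(u>150)&(u<305)&(v>105)&(v<195)
ph=box&(img.sum(-1)<150)&(W[...,2]>.02);P=W[ph]
n_,l,st,ce=cv2.connectedComponentsWithStats(ph.astype(np.uint8));P=W[l==1+np.argmax(st[1:,4])]
print("phone",len(P),P.min(0),P.max(0))
top=P[P[:,2]>P[:,2].max()-.006];rc=cv2.minAreaRect((top[:,:2]*1000).astype(np.float32));print("top edge",rc)
for z in np.arange(.03,.09,.006):
    k=P[(P[:,2]>=z)&(P[:,2]<z+.006)]
    if len(k)>5:print(round(z,3),len(k),cv2.minAreaRect((k[:,:2]*1000).astype(np.float32)))
wh=box&(img.min(-1)>120)&(W[...,2]>.004);P=W[wh]
for z in np.arange(.004,.06,.006):
    k=P[(P[:,2]>=z)&(P[:,2]<z+.006)]
    if len(k)>5:print("dock",round(z,3),len(k),cv2.minAreaRect((k[:,:2]*1000).astype(np.float32)))
E
```

```text
[0.68135099 0.10405113 0.19981706] -112.2231151089657
block y [-0.02896875  0.02598055] mid -0.0014941008162906253 top z 0.07100624962643644
stop y [0.03012505 0.03098969 0.04332349]
h [-0.0120256   0.00425362  0.01171721]
((2.232102632522583, 0.3640460968017578), (11.581799507141113, 38.597137451171875), 7.044681549072266) theta(cw) deg 82.955315
phone 2831 [0.49049624 0.28194539 0.02582858] [0.5462994  0.42981501 0.08782516]
top edge ((531.2739868164062, 358.1784973144531), (9.908145904541016, 144.62022399902344), 9.722101211547852)
0.03 169 ((503.4682312011719, 353.2125549316406), (4.599056720733643, 145.7133026123047), 10.315805435180664)
0.036 189 ((506.401123046875, 353.82855224609375), (3.816946029663086, 145.60609436035156), 9.77182388305664)
0.042 180 ((509.1891784667969, 354.1610107421875), (4.059881210327148, 145.33389282226562), 10.159407615661621)
0.048 196 ((511.884765625, 355.15771484375), (3.5123581886291504, 145.6390838623047), 9.918115615844727)
0.054 209 ((514.74462890625, 355.4450988769531), (3.6463987827301025, 145.06739807128906), 9.917991638183594)
0.06 218 ((5
[... 526 characters left out ...]
904785156)
dock 0.004 1891 ((511.02813720703125, 347.8771057128906), (90.20817565917969, 102.87089538574219), 9.723889350891113)
dock 0.01 856 ((511.2500915527344, 347.3714904785156), (86.65692138671875, 101.42581939697266), 9.633279800415039)
dock 0.016 61 ((491.38482666015625, 346.1480712890625), (2.6611340045928955, 72.26744842529297), 9.737395286560059)
dock 0.022 68 ((493.52325439453125, 348.4725036621094), (3.224494695663452, 68.84474182128906), 9.984516143798828)
dock 0.028 164 ((499.4036865234375, 345.3573913574219), (7.9778151512146, 78.6517105102539), 9.928667068481445)
dock 0.034 143 ((500.7586669921875, 344.9931945800781), (4.836082935333252, 77.0257797241211), 9.950986862182617)
```

The knob is now at 83° (1.45 rad) after release. Next I check the home position against the base plate, whose centre should be 56 mm behind the carrier's middle.

```bash
python3 - <<'E'
from h import *
def chk(c,s,nm):
    T=railframe(world(c,s))
    p=T[(T[...,2]>.006)&(T[...,2]<.017)&(abs(T[...,0])<.044)&(T[...,1]>-.22)&(T[...,1]<.12)]
    b=T[(T[...,2]>.062)&(T[...,2]<.078)&(abs(T[...,0])<.03)&(abs(T[...,1])<.05)]
    st=T[(T[...,2]>.029)&(T[...,2]<.0378)&(T[...,1]>.02)&(T[...,1]<.06)&(abs(T[...,0])<.04)&(abs(T[...,0])>.012)]
    pe=np.percentile(p[:,1],[.2,99.8]);be=np.percentile(b[:,1],[.5,99.5]);print(nm,"plate",pe,pe.mean(),"block",be,be.mean(),"diff",be.mean()-pe.mean(),"to +y plate edge",pe[1]-be[1],"stop",np.percentile(st[:,1],[1,99]))
d=np.load("w5.npz",allow_pickle=True);chk({k:d[k] for k in d if k!="s"},d["s"].item(),"w5 home1")
d=np.load("w6.npz",allow_pickle=True);chk({k:d[k] for k in d if k!="s"},d["s"].item(),"w7 off6")
s=get_state();c=cams.capture("wrist");chk(c,s,"now")
a=cv2.imread("pics/w6.png");b=cv2.resize(c["image"][:,:,::-1],(800,600))
cv2.imwrite("pics/cmp.png",np.vstack([cv2.resize(x[0:260,280:740],(460*17//10,260*115//100)) [:,:782] for x in(a,b)]))
E
```

```text
w5 home1 plate [-0.17229173  0.06093686] -0.0556774326444533 block [-0.02802061  0.02716399] -0.00042831371988472783 diff 0.055249118924568574 to +y plate edge 0.03377287784479658 stop [0.02150947 0.04321894]
w7 off6 plate [-0.17315396  0.06111023] -0.05602186212958223 block [-0.03416676  0.02098202] -0.006592366774701534 diff 0.0494294953548807 to +y plate edge 0.04012820942667047 stop [0.02464028 0.04308328]
now plate [-0.17325581  0.06106846] -0.05609367925456055 block [-0.02931177  0.02632255] -0.0014946082914827127 diff 0.05459907096307783 to +y plate edge 0.0347459062448706 stop [0.03044084 0.04319937]
```

View pics/cmp.png

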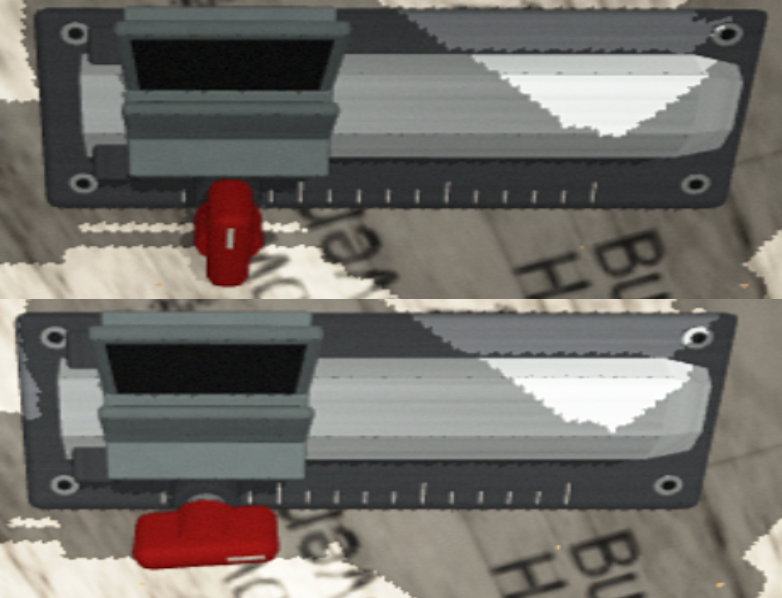

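In the comparison view, the top half is home1 and the bottom half is now. The carrier's gap to the stop block (about 95,460) matches to within about 1 mm, and the wing lies across at (207,538), so the clamp is tight. Now the phone: its thickness runs along 9.8° and the grip target is (0.527, 0.3575), ψ = -80.2°.

Emit:
apply_moves(grip=-1, targets=[{"dp": [-0.019,0.032,0],"yaw": 5},{"dp": [-0.038,0.064,0],"yaw": 11},{"dp": [-0.058,0.095,0],"yaw": 17},{"dp": [-0.077,0.127,0],"yaw": 23},{"dp": [-0.096,0.159,0],"yaw": 29},{"dp": [-0.115,0.19,0],"yaw": 32},{"dp": [-0.135,0.222,0],"yaw": 32},{"dp": [-0.1542,0.2534,0],"yaw": 32},{"dp": [-0.1542,0.2534,-0.03],"yaw": 32},{"dp": [-0.1542,0.2534,-0.06],"yaw": 32},{"dp": [-0.1542,0.2534,-0.085],"yaw": 32},{"dp": [-0.1542,0.2534,-0.1],"yaw": 32},{"dp": [-0.1542,0.2534,-0.1],"yaw": 32},{"dp": [-0.1542,0.2534,-0.1],"yaw": 32}])

```text
time_s: 34.32
tcp_pos: [0.5267, 0.3566, 0.0987]
eef_rot: [180.0, -0.0, -80.5]
contact_force: [0.6, -0.4, 0.5]
gripper_width: 0.0874
gripper_force: 0.0
```

Emit:
apply_moves(grip=0.5, squeeze=6, targets=[{"dp": [0.0005,0.0009,-0.008],"yaw": 0.3},{"dp": [0.0005,0.0009,-0.0165],"yaw": 0.3},{"dp": [0.0005,0.0009,-0.0165],"yaw": 0.3},{"dp": [0.0005,0.0009,-0.0165],"yaw": 0.3},{"dp": [0.0005,0.0009,-0.0165],"yaw": 0.3},{"dp": [0.0005,0.0009,-0.0165],"yaw": 0.3},{"dp": [0.0005,0.0009,-0.0165],"yaw": 0.3},{"dp": [0.0005,0.0009,-0.0165],"yaw": 0.3},{"dp": [0.0005,0.0009,-0.0165],"yaw": 0.3},{"dp": [0.0005,0.0009,-0.0165],"yaw": 0.3},{"dp": [0.0005,0.0009,-0.0165],"yaw": 0.3}])

```text
time_s: 35.23
tcp_pos: [0.5273, 0.3574, 0.0824]
eef_rot: [180.0, 0.0, -80.2]
contact_force: [-0.2, 0.2, -0.1]
gripper_width: 0.0233
gripper_force: 0.0
```

Emit:
apply_moves(grip=1, squeeze=8, targets=[{"dp": [0,0,0],"yaw": 0},{"dp": [0,0,0],"yaw": 0},{"dp": [0,0,0],"yaw": 0}])

```text
time_s: 35.48
tcp_pos: [0.5273, 0.3575, 0.0826]
eef_rot: [-180.0, 0.0, -80.2]
contact_force: [-0.1, -0.3, 2.3]
gripper_width: 0.0188
gripper_force: 7.2
```

Emit:
apply_moves(targets=[{"dp": [0.0018,0.0003,0.004],"yaw": 0},{"dp": [0.0037,0.0006,0.008],"yaw": 0},{"dp": [0.0055,0.001,0.012],"yaw": 0},{"dp": [0.0083,0.0014,0.018],"yaw": 0},{"dp": [0.011,0.0019,0.024],"yaw": 0},{"dp": [0.0138,0.0024,0.03],"yaw": 0},{"dp": [0.0165,0.0029,0.036],"yaw": 0}])

```text
time_s: 36.07
tcp_pos: [0.5445, 0.3606, 0.1193]
eef_rot: [-180.0, 0.0, -80.2]
contact_force: [-0.7, -0.7, -0.6]
gripper_width: 0.0137
gripper_force: 0.1
```

Emit:
apply_moves(squeeze=14, targets=[{"dp": [0,0,0.01],"yaw": 0},{"dp": [0,0,0.03],"yaw": 0},{"dp": [0,0,0.05],"yaw": 0},{"dp": [0,0,0.07],"yaw": 0},{"dp": [0,0,0.07],"yaw": 0}])

```text
time_s: 36.48
tcp_pos: [0.5468, 0.3623, 0.1948]
eef_rot: [-179.5, 0.3, -80.1]
contact_force: [0.2, 1.6, -0.3]
gripper_width: 0.0079
gripper_force: 14.0
```

```bash
cat > ph.py <<'E'
from h import *
s=get_state();print(s["tcp_pos"],s["eef_rot"],s["contact_force"],s["gripper_width"])
R=Ro.from_euler("xyz",s["eef_rot"],degrees=True).as_matrix()
for n in("scene","side","wrist"):
    c=cams.capture(n);W=world(c,s if n=="wrist" else None);T=(W-s["tcp_pos"])@R;img=c["image"].astype(int)
    m=(abs(T[...,0])<.1)&(abs(T[...,1])<.03)&(T[...,2]>-.025)&(T[...,2]<.1)&(img.max(-1)<75)
    if n!="wrist": m&=(T[...,2]>.026)|(abs(T[...,0])>.03)
    else: m&=abs(T[...,0])>.02
    q=T[m]*1000
    if len(q)<30:print(n,len(q));continue
    print(n,len(q),"x",np.percentile(q[:,0],[1,99]).round(1),"y",np.percentile(q[:,1],[2,50,98]).round(1),"z",np.percentile(q[:,2],[1,99]).round(1))
    A=np.c_[q[:,0],q[:,2],np.ones(len(q))];print(" plane y=ax+bz+c",np.linalg.lstsq(A,q[:,1],rcond=None)[0].round(3))
    for a in range(-80,81,20):
        k=q[abs(q[:,0]-a)<8]
        if len(k)>8:print("  ",a,len(k),np.percentile(k[:,2],[2,98]).round(1))
E
python3 ph.py
```

```text
[0.54678458 0.36232036 0.19478203] [-179.48054714    0.26714742  -80.10889102] [ 0.19877884  1.56783761 -0.28360822] 0.00788400155014037
scene 688 x [-65.   73.3] y [-0.9  4.   8.6] z [12.1 72.1]
 plane y=ax+bz+c [ 5.000e-03 -4.000e-03  4.159e+00]
   -60 71 [15.  70.3]
   -40 81 [12.4 71.3]
   -20 70 [28.4 71.9]
   0 66 [29.4 72.1]
   20 75 [27.3 71.7]
   40 95 [13.3 69.6]
   60 93 [11.  70.3]
   80 10 [19.6 64. ]
side 107 x [-39.4  76.8] y [2.3 6.2 7.6] z [ 9.4 68.6]
 plane y=ax+bz+c [-1.400e-02 -3.000e-03  6.378e+00]
   -20 9 [30.8 65.6]
   0 9 [27.6 68. ]
   20 10 [28.2 61.2]
   40 17 [ 9.5 65.7]
   60 17 [ 9.7 65.9]
   80 13 [20.1 67.6]
wrist 2751 x [-35.9  72.9] y [-1.6  2.3  6.3] z [ 8.1 15.7]
 plane y=ax+bz+c [-0.002  0.176  0.632]
   -40 141 [ 9.2 11.9]
   -20 235 [ 9.  11.7]
   20 287 [ 8.  11.6]
   40 655 [ 8.1 11.8]
   60 727 [ 8.6 11.5]
   80 70 [12.6 39. ]
```

The phone hangs upright and level, gripped flat and centred, with its bottom about 75 mm below the TCP and the screen on tool +y. Now I carry it above the carrier slot.

Emit:
apply_moves(squeeze=20, targets=[{"dp": [0.005,-0.01,0.01],"yaw": -5},{"dp": [0.01,-0.025,0.02],"yaw": -12},{"dp": [0.015,-0.045,0.02],"yaw": -19},{"dp": [0.02,-0.065,0.02],"yaw": -26},{"dp": [0.025,-0.085,0.02],"yaw": -33},{"dp": [0.03,-0.105,0.02],"yaw": -40},{"dp": [0.035,-0.125,0.02],"yaw": -47},{"dp": [0.04,-0.145,0.02],"yaw": -54},{"dp": [0.045,-0.165,0.02],"yaw": -61},{"dp": [0.05,-0.185,0.02],"yaw": -68},{"dp": [0.055,-0.205,0.02],"yaw": -75},{"dp": [0.06,-0.225,0.02],"yaw": -82},{"dp": [0.065,-0.245,0.02],"yaw": -89},{"dp": [0.07,-0.265,0.02],"yaw": -96},{"dp": [0.075,-0.285,0.02],"yaw": -103},{"dp": [0.08,-0.305,0.02],"yaw": -110},{"dp": [0.085,-0.325,0.02],"yaw": -117},{"dp": [0.09,-0.345,0.02],"yaw": -122.4},{"dp": [0.0934,-0.3582,0.02],"yaw": -122.4},{"dp": [0.0934,-0.3582,0.02],"yaw": -122.4}])

```text
time_s: 38.3
tcp_pos: [0.6373, -0.0003, 0.2074]
eef_rot: [-179.9, -0.0, 157.5]
contact_force: [-0.9, 0.3, -2.2]
gripper_width: 0.0074
gripper_force: 20.0
```

Emit:
apply_moves(targets=[{"dp": [0,0,-0.01],"yaw": 0},{"dp": [0,0,-0.02],"yaw": 0},{"dp": [0,0,-0.02],"yaw": 0},{"dp": [0,0,-0.02],"yaw": 0}])

```text
time_s: 38.63
tcp_pos: [0.6363, 0.0028, 0.1869]
eef_rot: [-179.9, -0.1, 157.5]
contact_force: [-0.2, -0.5, -1.1]
gripper_width: 0.0078
gripper_force: 20.0
```

```bash
cat >> ph.py <<'E'
# phone bottom and carrier in the rail frame from the fixed cameras
for n in("scene","side"):
    c=cams.capture(n);T=railframe(world(c));img=c["image"].astype(int)
    m=(abs(T[...,1])<.09)&(abs(T[...,0])<.05)&(T[...,2]>.06)&(T[...,2]<.3)&(img.max(-1)<60)&(T[...,2]<s["tcp_pos"][2]-.005)
    q=T[m]*1000
    if len(q):print(n,len(q),"x",np.percentile(q[:,0],[5,50,95]).round(1),"y",np.percentile(q[:,1],[1,99]).round(1),"z",np.percentile(q[:,2],[1,99]).round(1))
    g=T[(T[...,0]>-.032)&(T[...,0]<.032)&(abs(T[...,1])<.04)&(T[...,2]>.05)&(T[...,2]<.11)&(img.max(-1)>=70)]*1000
    if len(g):print(n,"carrier",len(g),"x",np.percentile(g[:,0],[1,99]).round(1),"y",np.percentile(g[:,1],[1,99]).round(1),"zmax",np.percentile(g[:,2],99).round(1))
E
python3 ph.py
```

```text
[0.63633381 0.00276658 0.18690021] [-1.79915610e+02 -1.19020750e-01  1.57543885e+02] [-0.21515564 -0.46781543 -1.08156588] 0.007805126141231422
scene 715 x [-69.1  68.9] y [-7.9 -4.   0.2] z [12.3 73.3]
 plane y=ax+bz+c [ 0.000e+00  2.000e-03 -4.056e+00]
   -60 85 [13.1 71.1]
   -40 81 [14.  71.2]
   -20 66 [29.6 73.2]
   0 67 [29.  70.8]
   20 68 [27.6 70.7]
   40 105 [10.1 72.9]
   60 98 [12.4 72.5]
side 730 x [-69.8  72.5] y [-7.5 -3.5  0.7] z [ 9.  72.5]
 plane y=ax+bz+c [ 1.000e-03  3.000e-03 -3.658e+00]
   -60 92 [11.1 67.6]
   -40 94 [ 9.1 69.3]
   -20 67 [26.4 70.9]
   0 63 [26.8 69.5]
   20 71 [26.4 74.3]
   40 95 [ 8.2 73.3]
   60 87 [ 9.8 68.4]
   80 9 [17.9 43.8]
wrist 2923 x [-34.1  74.7] y [-9.4 -0.7  3.4] z [ 8.1 94.4]
 plane y=ax+bz+c [-0.    -0.109  0.457]
   -40 92 [ 9.2 12. ]
   -20 239 [ 9.1 11.8]
   20 399 [ 8.2 96.8]
   40 670 [ 7.9 11.6]
   60 731 [ 8.6 11.5]
   80 142 [11.3 16.8]
scene 408 x [ 4.1  7.3 10.1] y [-53.1  64.4] z [117.5 174.6]
scene carrier 404 x [-29.3  31.8] y [-29.8  29.3] zmax 101.2
side 751 x [ 3.6  7.1 10.4] y [-72.7  66.9] z [117.  178.8]
side carrier 287 x [-28.5  31.8] y [-26.6  28. ] zmax 103.4
```

Emit:
apply_moves(targets=[{"dp": [0.002,0.0007,0],"yaw": 0},{"dp": [0.0039,0.0013,0],"yaw": 0},{"dp": [0.0039,0.0013,-0.005],"yaw": 0},{"dp": [0.0039,0.0013,-0.01],"yaw": 0},{"dp": [0.0039,0.0013,-0.015],"yaw": 0},{"dp": [0.0039,0.0013,-0.02],"yaw": 0},{"dp": [0.0039,0.0013,-0.024],"yaw": 0},{"dp": [0.0039,0.0013,-0.027],"yaw": 0},{"dp": [0.0039,0.0013,-0.027],"yaw": 0}])

```text
time_s: 39.63
tcp_pos: [0.6409, 0.0035, 0.1605]
eef_rot: [-180.0, -0.0, 157.4]
contact_force: [-0.0, 0.0, -2.4]
gripper_width: 0.0074
gripper_force: 20.0
```

Emit:
apply_moves(targets=[{"dp": [0,0.0003,-0.002],"yaw": 0},{"dp": [0,0.0003,-0.0035],"yaw": 0},{"dp": [0,0.0003,-0.0035],"yaw": 0}])

```text
time_s: 39.88
tcp_pos: [0.6414, 0.004, 0.1579]
eef_rot: [180.0, 0.0, 157.4]
contact_force: [1.0, 1.3, -1.3]
gripper_width: 0.0076
gripper_force: 20.0
```

The bottom edge touches the back plate inside the slot. Now I open slowly while moving the tool towards the slot's back, so the phone tips back between the fingers.

Emit:
apply_moves(grip=0.2, targets=[{"dp": [0,0,0],"yaw": 0},{"dp": [-0.0008,-0.0018,-0.001],"yaw": 0},{"dp": [-0.0019,-0.0046,-0.003],"yaw": 0},{"dp": [-0.0031,-0.0074,-0.005],"yaw": 0},{"dp": [-0.0042,-0.0102,-0.007],"yaw": 0},{"dp": [-0.0054,-0.0129,-0.008],"yaw": 0},{"dp": [-0.0065,-0.0157,-0.009],"yaw": 0},{"dp": [-0.0077,-0.0185,-0.01],"yaw": 0}])

```text
time_s: 40.55
tcp_pos: [0.6333, -0.0151, 0.1478]
eef_rot: [-180.0, 0.0, 157.4]
contact_force: [-0.6, 0.9, -0.5]
gripper_width: 0.0346
gripper_force: 0.0
```

```bash
cat > ph2.py <<'E'
from h import *
s=get_state();print(s["tcp_pos"],s["contact_force"],s["gripper_width"])
for n in("scene","side"):
    c=cams.capture(n);T=railframe(world(c));img=c["image"].astype(int)
    m=(abs(T[...,1])<.1)&(abs(T[...,1])>.032)&(abs(T[...,0])<.06)&(T[...,2]>.055)&(T[...,2]<.15)&(img.max(-1)<60)
    q=T[m]*1000
    if len(q)<20:print(n,len(q));continue
    A=np.c_[q[:,1],q[:,2],np.ones(len(q))];co=np.linalg.lstsq(A,q[:,0],rcond=None)[0]
    print(n,len(q),"y",np.percentile(q[:,1],[1,99]).round(1),"z",np.percentile(q[:,2],[1,99]).round(1),"lean deg",np.degrees(np.arctan(co[1])).round(1),"yaw",np.degrees(np.arctan(co[0])).round(1),"x at z100",(co[1]*100+co[2]).round(1))
    for a in(-60,-45,45,60):
        k=q[abs(q[:,1]-a)<7]
        if len(k)>8:print("  ",a,np.percentile(k[:,2],[2,98]).round(1))
E
python3 ph2.py
```

```text
[ 0.63328244 -0.01512184  0.14777462] [-0.55744713  0.85158491 -0.54500948] 0.03462428657447355
scene 135 y [-65.9  67.2] z [ 81.9 132.3] lean deg 25.3 yaw -0.0 x at z100 14.1
   -60 [ 83.8 131.9]
   -45 [ 81.7 129.9]
   45 [ 83.3 132.1]
   60 [ 82.9 130. ]
side 310 y [-65.8  69.2] z [ 82.1 136.5] lean deg 24.8 yaw 0.2 x at z100 12.5
   -60 [ 82.8 136.5]
   -45 [ 82.  136.4]
   45 [ 83.3 134.7]
   60 [ 85.3 135.2]
```

The phone leans at 25°, level, flush in the slot and centred. Retreat straight up.

Emit:
apply_moves(targets=[{"dp": [0,0,0.01],"yaw": 0},{"dp": [0,0,0.025],"yaw": 0},{"dp": [0,0,0.05],"yaw": 0},{"dp": [0,0,0.09],"yaw": 0},{"dp": [0,0,0.12],"yaw": 0},{"dp": [0,0,0.12],"yaw": 0},{"dp": [0,0,0.12],"yaw": 0}])

```text
time_s: 41.23
tcp_pos: [0.6346, -0.0144, 0.2716]
eef_rot: [179.8, 0.3, 157.5]
contact_force: [0.5, 1.1, -0.9]
gripper_width: 0.0351
gripper_force: 0.0
```

```bash
python3 ph2.py; python3 - <<'E'
from h import *
c=cams.capture("scene");T=railframe(world(c))
g=T[(T[...,0]>.02)&(T[...,0]<.034)&(abs(T[...,1])<.04)&(T[...,2]>.045)&(T[...,2]<.068)]*1000
p=T[(T[...,2]>.006)&(T[...,2]<.017)&(abs(T[...,0])<.06)&(T[...,1]>-.22)&(T[...,1]<.12)]*1000
print("carrier y",np.percentile(g[:,1],[1,99]),"plate y",np.percentile(p[:,1],[.5,99.5]))
E
```

```text
[ 0.63455709 -0.01442926  0.27155835] [ 0.54764887  1.11915044 -0.85570585] 0.03512823778354772
scene 94 y [-57.8  66.2] z [ 82.6 131.4] lean deg 25.9 yaw -0.1 x at z100 14.2
   45 [ 85.3 131.1]
   60 [ 82.6 128.5]
side 310 y [-66.9  71.4] z [ 81.5 136.6] lean deg 25.2 yaw 0.1 x at z100 12.5
   -60 [ 82.8 137.2]
   -45 [ 81.4 136.3]
   45 [ 82.3 135.1]
   60 [ 83.9 136.4]
carrier y [-28.60741402  29.51212471] plate y [-172.98083833   58.66020864]
```

```bash
python3 -c "
from plant import r
print(r.close_job())"
```

```text
the job is handed in; nothing more can be done
None
```

I handed the job in at about 41 s: the carrier is on the rail with the knob on the scale side, within about 1 mm of its first home position (it slid off the stop twice and I pushed it back). The clamp is tight, with the knob at about 1.45 rad, and the phone stands centred in the slot at 25° with its screen to the knob side.

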